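# Load the condiment tray, leave the medicines

## Task

Load the wooden tray for the table: stand the jam jar in the round cell, the black-lidded honey jar in the large square cell, and one of the two spice jars in each of the two small square cells, all fully down on the cell floors. Leave the two look-alikes, the medicines (brown dropper bottle and small amber tablet pot), where they stand, and keep everything upright throughout.

Things in the scene. Friction and masses are not known exactly. Their poses are not given: they have to be found in the camera images.
- spice_a_mid (a point): One of two alike spice jars: clear glass with a dark green label and a wide black cap as wide as the jar, 41 mm in diameter, 105 mm high, 0.11 kg. The point is at its centre, half-way up, z up; it is round, so its yaw does not matter.
- spice_b_mid (a point): The other of the two alike spice jars, 41 mm in diameter, 105 mm high, 0.11 kg; the two are interchangeable. The point is at its centre, half-way up, z up; it is round, so its yaw does not matter.
- honey_mid (a point): Honey jar: stout glass jar of pale golden honey with a black lid. Body 60 mm in diameter, lid 63 mm (the top 11 mm), 94 mm high, 0.33 kg. The point is at its centre, half-way up, z up; it is round, so its yaw does not matter.
- jam_mid (a point): Jam jar: stout glass jar of red jam with a pale lid, the biggest of the six. Body 66 mm in diameter, lid 64 mm (the top 11 mm), 69 mm over all, 99 mm high, 0.42 kg. The point is at its centre, half-way up, z up; it is round, so its yaw does not matter.
- dropper_mid (a point): Medicine that stays (looks a little like a spice jar): small brown dropper bottle with a narrow black rubber bulb on top, 33 mm in diameter, 102 mm high, 0.07 kg. The point is at its centre, half-way up, z up; it is round, so its yaw does not matter.
- tablets_mid (a point): Medicine that stays (looks like a small honey jar): small amber tablet pot with a paper label and a black cap, 50 mm in diameter, 75 mm high, the lowest of the six, 0.09 kg. The point is at its centre, half-way up, z up; it is round, so its yaw does not matter.
- cell_small_1: A small square cell: square hole 60 x 60 mm, for a spice jar. A fixed light-wood block 95 x 95 mm, 24 mm high, in one quarter of the square wooden tray (the four blocks stand two by two, 95 mm apart, centre to centre, which is in which quarter varies). Origin at the centre of the block's underside, z up, x and y along its sides; the tray's turn is the block's yaw. The floor of the hole is 4 mm and its rim 24 mm above the origin; the hole is centred.
- cell_small_2: The other small square cell, 60 x 60 mm, for a spice jar. A fixed light-wood block 95 x 95 mm, 24 mm high, in one quarter of the square wooden tray (the four blocks stand two by two, 95 mm apart, centre to centre, which is in which quarter varies). Origin at the centre of the block's underside, z up, x and y along its sides; the tray's turn is the block's yaw. The floor of the hole is 4 mm and its rim 24 mm above the origin; the hole is centred.
- cell_large: The large square cell: square hole 80 x 80 mm, for the honey jar. A fixed light-wood block 95 x 95 mm, 24 mm high, in one quarter of the square wooden tray (the four blocks stand two by two, 95 mm apart, centre to centre, which is in which quarter varies). Origin at the centre of the block's underside, z up, x and y along its sides; the tray's turn is the block's yaw. The floor of the hole is 4 mm and its rim 24 mm above the origin; the hole is centred.
- cell_round: The round cell: round hole 86 mm in diameter, for the jam jar. A fixed light-wood block 95 x 95 mm, 24 mm high, in one quarter of the square wooden tray (the four blocks stand two by two, 95 mm apart, centre to centre, which is in which quarter varies). Origin at the centre of the block's underside, z up, x and y along its sides; the tray's turn is the block's yaw. The floor of the hole is 4 mm and its rim 24 mm above the origin; the hole is centred.
There are look-alikes about, which are no part of the job. What is shaped like the part that bears spice_b_mid but blue or pink is not meant. What is shaped like the part that bears honey_mid but purple is not meant.

How it is judged:
At the end, for the whole second after the job is handed in: Honey jar in the large cell, jam jar in the round cell, a spice jar in each small cell: on the cell floor (6 mm), within 15 to 18 mm of its centre (wherever the hole lets it stand), upright (0.12 rad), at rest. Dropper bottle and tablet pot upright, within 30 mm of their start (horizontal distance between honey_mid and cell_large below 0.016 m and z of honey_mid in the frame of cell_large between 0.045 and 0.057 m and horizontal distance between jam_mid and cell_round below 0.015 m and z of jam_mid in the frame of cell_round between 0.0475 and 0.0595 m and (((horizontal distance between spice_a_mid and cell_small_1 below 0.017 m and z of spice_a_mid in the frame of cell_small_1 between 0.0505 and 0.0625 m) and (horizontal distance between spice_b_mid and cell_small_2 below 0.017 m and z of spice_b_mid in the frame of cell_small_2 between 0.0505 and 0.0625 m)) or ((horizontal distance between spice_a_mid and cell_small_2 below 0.017 m and z of spice_a_mid in the frame of cell_small_2 between 0.0505 and 0.0625 m) and (horizontal distance between spice_b_mid and cell_small_1 below 0.017 m and z of spice_b_mid in the frame of cell_small_1 between 0.0505 and 0.0625 m))) and angle between each of spice_a_mid, spice_b_mid, honey_mid, jam_mid, dropper_mid, tablets_mid's own z axis and vertical below 0.12 rad and linear speed of each of spice_a, spice_b, honey, jam below 0.02 m/s and distance of each of dropper_mid, tablets_mid from where it was at the start of the episode below 0.03 m); the robot touches nothing.
It fails at once if one of the six bottles and jars is tipped over (more than 35 degrees) (angle between any of spice_a_mid, spice_b_mid, honey_mid, jam_mid, dropper_mid, tablets_mid's own z axis and vertical above 0.61 rad).
It fails at once if the dropper bottle or the tablet pot is moved by more than 30 mm (distance of any of dropper_mid, tablets_mid from where it was at the start of the episode above 0.03 m).
It also fails if it takes over 115 s, if anything falls off the work surface, if the arm or the gripper's body presses on something with over 40 N, if the wrist force passes 120 N, or if a joint passes its speed limit or range.

## Robot

A 6-joint arm with a two-finger parallel gripper is mounted at the origin on a cart in front of the work surface, level with it; the furniture and walls round the work are solid. World frame = base frame: x ahead of the robot, y to its left, z up, the work surface at z = 0. Lengths are in m, angles in rad, forces in N, time in s.
With the tool pointing down it reaches from about 0.35 to 0.975 m from the base axis. Payload 4.9 kg.
Tool frame: the origin (TCP) lies at the very end of the fingers, on their centre line; the grasp point (between the pads) lies 19 mm behind it; z points along the fingers, y is the line along which they close (so a half turn about z gives the same grasp; the last joint's range is limited). The gripper opens to 85 mm and grips with 20 to 120 N. Pads are 22 mm wide; open, the fingers measure 114 mm over their backs; the gripper's body (76 mm by 85 mm) begins 54 mm behind the grasp point. The pads swing forward as they close: fully open they stand 13 mm farther back than shut.
Start: joints at [1.098, 0.053, 1.613, -0, 1.476, -0.119], TCP at [0.217, 0.586, 0.231] pointing down, gripper open.
Joint ranges: [-3.01, 3.01], [-1.01, 2.22], [0.06, 2.58], [-1.02, 4.17], [0.09, 2.62], [-3.14, 3.14]. Speed limits (rad/s): [2.57, 2.57, 3.14, 3.14, 3.14, 3.14].

## Interface

Orientations are given as a unit quaternion [w, x, y, z].
In Python, from plant import state, optics, ticket, nets gives the robot as it stands. The module is installed in compiled form; this text tells all that it offers.
- The arm moves only by the shell command python3 -m inch 'ROWS' [OPENING]. ROWS is JSON, a list of rows, each an object of numbers: "dx", "dy", "dz": the shift along the tool's x, y, z as a fraction of full scale; "rx", "ry", "rz": the turn, a rotation vector about the tool's x, y, z as a fraction of full scale. In form: [{"dx": .., "dy": .., "dz": .., "rx": .., "ry": .., "rz": ..}, ...]. A call has 1 to 5 rows; each row is the pose to reach, as a shift and turn from the pose commanded when the call began, along the tool's axes at that moment; what a row does not reach only later rows make up. Full scale, the value 1, is 0.8 m for a shift and 1.5 rad for a turn. A row lasts 1/10 s, in which the tool goes at most 50 mm and 8.59 degrees, less where a joint would pass 70% of its speed; a pose out of reach is approached as far as the arm can. A call with a number of a shift or a turn outside -1 to 1 is refused whole. A call with a gripper value outside its range is refused whole. OPENING is the opening, from -1 (shut) to 1 (fully open), set as the call begins (- or left out, the last holds). The fingers move at their own pace and stop on an object; the grip force is fixed at half the most. Time passes only in rows, so rows that repeat a pose let the fingers close. It gives the time, the measured TCP pose, the force, the opening and the grip force at its end, in the units of the state.
- state(): the state, without advancing time (a new reading comes with each control period).
- optics.grab_frame(name): name is "scene" or "side" or "wrist"; returns the picture (400x640x3 uint8, red, green, blue); there is no depth.
- optics.camera_info(name): a dict with "fx", "fy", "cx", "cy" (pixels), "k1" (the pictures are not rectified: a ray, as slopes to the right and down, at radius r is drawn at 1 + k1 r^2 times it, then the intrinsics apply), "R" (3x3) and "t" (3): a world point X has camera coordinates R X + t. Camera axes: x right, y down, z forward; pixel columns grow to the right and rows downward; lengths in m; the calibration is good to about 2 mm. A picture is of the moment at which its call begins: read the wrist's pose just before it. camera_info takes no time and is no camera call; for the wrist camera it gives the pose at the moment of the call.
- ticket.job_done(): hands the job in; it is judged then, once.
Trained networks look in the newest picture that a camera, given by its name, has taken for a name from the list of things; names that differ only in an ending like _2 or _b are one class to them, and where a whole thing is asked for, a point or a joint stands for the part that bears it (a point fixed in the world has none). Each returns a list of dicts, best first, with "confidence" (0 to 1); they miss things now and then, are a little off and sometimes report something else, mostly with a low value. They report only what shows in the picture. A call takes as long as a camera call. They do not tell look-alikes from the thing itself.
- nets.boxes_of(camera, name): "bbox" ([centre column, centre row, width, height] in pixels, round what is visible of it).
- nets.outline_of(camera, name): "pixels" (400x640 bool, what is visible of it) and "bbox" ([centre column, centre row, width, height] in pixels, round what is visible of it).
The state is a dict: "time": time; "joint_pos": joint angles; "joint_vel": joint speeds; "joint_efforts": joint torques, N m; "tool_pos": TCP position; "tool_rot": TCP orientation; "contact_force": force on the tool from outside, world axes, zero at the start; "ft_torque": the same for the moment, N m; "gripper_width": opening from 0.0 (shut) to 1.0 (fully open); "grasp_force": force on a finger pad.
Only numpy, scipy, OpenCV 4.12 (cv2) and the standard library are available. Lean on these libraries where they do the work, as an engineer would, in place of code of your own. Each camera call takes 0.05 s, during which the arm holds its last target. There are 200 camera calls.

## Working session

There is one attempt and no reset: what is moved stays moved. The work goes in short steps, Python scripts to look and compute and a shell command to move; the robot and the scene stay as the last step left them, time stands still between calls to the robot, and variables do not carry over. Pictures are saved under pics/ and viewed, at most 15 in all, crops included, and the job is handed in when it is done.

```bash
mkdir -p pics
python3 - <<'E'
from plant import state, optics
import cv2
s=state();print(s)
for c in("scene","side"):
    im=optics.grab_frame(c);cv2.imwrite(f"pics/{c}0.png",im[:,:,::-1]);print(optics.camera_info(c))
E
```

```text
{'time': 0.0, 'joint_pos': array([ 1.09800594e+00,  5.33562167e-02,  1.61432090e+00,  1.44621945e-05,
        1.47598051e+00, -1.19004631e-01]), 'joint_vel': array([ 0.00017725,  0.00045682,  0.00053632,  0.00039064, -0.00058538,
       -0.00178521]), 'joint_efforts': array([-2.19145863e-03, -3.93681943e+01, -3.70172060e+01, -3.12323000e-04,
        6.98476390e-03,  2.59572055e-06]), 'tool_pos': array([0.21624241, 0.5857292 , 0.23004734]), 'tool_rot': array([-3.07956194e-04,  1.75972378e-01,  9.84394563e-01, -9.85515328e-04]), 'contact_force': array([ 0.3346524 ,  0.60701941, -0.11274193]), 'ft_torque': array([-0.01060404,  0.05231244, -0.01337083]), 'grasp_force': 0.0, 'gripper_width': 1.0029048043853501}
{'fx': 450.66505364100595, 'fy': 450.66505364100595, 'cx': 314.986202107488, 'cy': 193.96695100495663, 'k1': -0.07702722748114066, 'R': array([[ 0.4860447 , -0.87389337, -0.00842173],
       [-0.35040849, -0.18604513, -0.91793306],
       [ 0.80060879,  0.44910754, -0.39664591]]), 't': array([-0.2386979 ,  0.19996564,  1.00184094])}
{'fx': 371.26935918519865, 'fy': 371.26935918519865, 'cx': 319.59539494861343, 'cy': 193.55181876645972, 'k1': 0.011812789762137668, 'R': array([[-0.77723734, -0.62920651,  0.00113617],
       [-0.52787519,  0.65108142, -0.54538131],
       [ 0.34241773, -0.42449047, -0.83818729]]), 't': array([0.2399452 , 0.27733365, 1.03580222])}
```

View pics/scene0.png

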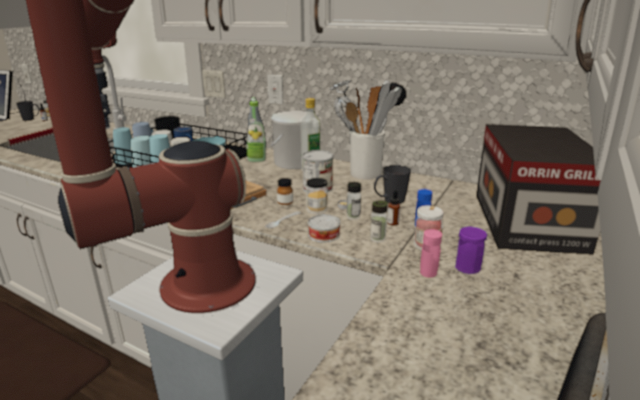

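View pics/side0.png

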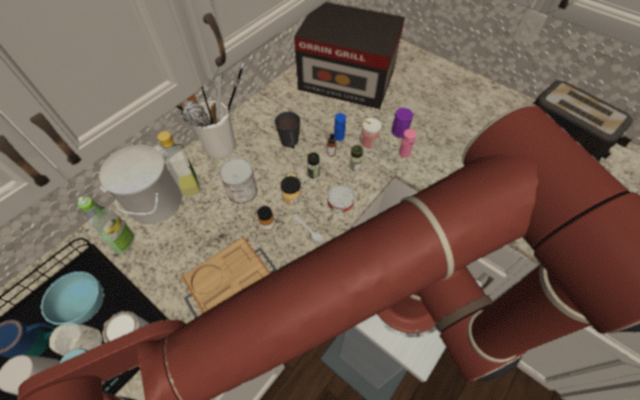

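The side view shows spice jars at (313,165) and (356,157), the dropper at (331,145), honey at (290,188), tablets at (265,215), jam at (370,132), and the tray near (228,272), partly behind the arm. The can at (340,198), the blue and pink cylinders and the purple jar are distractors.

```bash
cat > h.py <<'E'
import numpy as np, cv2
from plant import state, optics, nets
def und(ci,u,v):
    p=np.array([(u-ci['cx'])/ci['fx'],(v-ci['cy'])/ci['fy']]);q=p.copy()
    for _ in range(20): q=p/(1+ci['k1']*(q@q))
    return q
def onz(ci,u,v,z):
    q=und(ci,u,v);R=np.array(ci['R']);t=np.array(ci['t'])
    o=-R.T@t;d=R.T@np.r_[q,1];return (o+d*(z-o[2])/d[2])[:2]
def proj(ci,X):
    c=np.array(ci['R'])@np.array(X)+np.array(ci['t']);q=c[:2]/c[2];q=q*(1+ci['k1']*(q@q))
    return q[0]*ci['fx']+ci['cx'],q[1]*ci['fy']+ci['cy']
H=dict(spice_a_mid=.105,honey_mid=.094,jam_mid=.099,dropper_mid=.102,tablets_mid=.075,cell_small_1=.04,cell_large=.04,cell_round=.04)
def look(cam,names,n=''):
    ci=optics.camera_info(cam);im=optics.grab_frame(cam)
    if n: cv2.imwrite(f'pics/{n}.png',im[:,:,::-1])
    for k in names:
        for b in nets.boxes_of(cam,k):
            if b['confidence']>.15: print(cam,k,round(b['confidence'],2),np.round(b['bbox']),onz(ci,*b['bbox'][:2],H[k]/2).round(3))
E
python3 - <<'E'
from h import *
look('side',list(H)); look('scene',list(H)[:5]); look('wrist',list(H),'w0')
E
```

```text
side spice_a_mid 0.85 [358. 160.  10.  28.] [ 0.359 -0.262]
side spice_a_mid 0.27 [311. 165.  15.  29.] [ 0.465 -0.15 ]
side honey_mid 0.66 [404. 121.  22.  28.] [ 0.336 -0.511]
side honey_mid 0.56 [291. 192.  20.  32.] [ 0.448 -0.031]
side honey_mid 0.47 [221. 296.  32.  30.] [0.373 0.333]
side jam_mid 0.77 [370. 134.  20.  32.] [ 0.392 -0.384]
side dropper_mid 0.64 [330. 145.  12.  28.] [ 0.47  -0.254]
side dropper_mid 0.46 [291. 191.  22.  34.] [ 0.449 -0.032]
side tablets_mid 0.87 [266. 219.  19.  25.] [0.447 0.086]
side tablets_mid 0.38 [356. 158.  15.  26.] [ 0.374 -0.276]
side cell_small_1 0.96 [236. 260.  40.  35.] [0.429 0.231]
side cell_small_1 0.67 [246. 278.  39.  25.] [0.369 0.251]
side cell_small_1 0.19 [357. 159.  17.  27.] [ 0.376 -0.285]
side cell_large 0.91 [221. 294.  36.  30.] [0.39  0.329]
side cell_large 0.67 [312. 165.  14.  31.] [ 0.478 -0.17 ]
side cell_round 0.87 [207. 278.  40.  43.] [0.454 0.32 ]
scene spice_a_mid 0.8 [377. 218.  20.  42.] [ 0.381 -0.247]
scene honey_mid 0.94 [471. 250.  32.  48.] [ 0.343 -0.497]
scene honey_mid 0.87 [317. 196.  26.  41.] [ 0.445 -0.032]
scene honey_mid 0.7 [355. 199.  16.  38.] [ 0.477 -0.139]
scene dropper_mid 0.83 [393. 208.  13.  37.] [ 0.464 -0.261]
scene tablets_mid 0.85 [285. 194.  11.  30.] [0.435 0.074]
wrist cell_small_1 0.68 [101. 325.  31.  12.] [0.303 0.279]
wrist cell_small_1 0.54 [116. 397.  24.   4.] [0.405 0.241]
wrist cell_large 0.92 [210. 352.  26.  50.] [0.38  0.386]
```

View pics/w0.png

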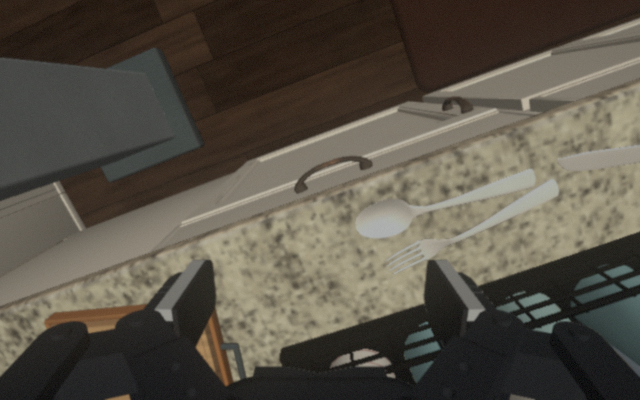

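The wrist view shows only a corner of the tray at bottom left (130,330), so I need to move toward it. I'll write a helper that turns a target into move units.

```bash
cat >> h.py <<'E'
from scipy.spatial.transform import Rotation as Rn
def cur():
    s=state();w,x,y,z=s['tool_rot'];return s,Rn.from_quat([x,y,z,w])
def go(x,y,z,th=None):
    "th: world heading in deg of the tool y axis (mod 180, nearest half turn)"
    s,R=cur();M=R.as_matrix();d=M.T@(np.array([x,y,z])-s['tool_pos'])
    t0=np.degrees(np.arctan2(M[1,1],M[0,1]))
    dt=0 if th is None else (th-t0+90)%180-90
    print('dist',np.linalg.norm(d).round(3),'dxyz',(d/.8).round(4),'th0',t0.round(1),'rz',round(-np.radians(dt)/1.5,3),'tilt',M[2,2].round(4))
E
python3 - <<'E'
from h import *
ci=optics.camera_info('wrist');R=np.array(ci['R']);s,T=cur()
print('cam pos in tool',T.as_matrix().T@(-R.T@ci['t']-s['tool_pos']),'fwd in tool',T.as_matrix().T@R[2],ci['fx'],ci['cx'],ci['cy'])
go(.45,.36,.33,None); go(.45,.36,.33,100)
E
```

```text
cam pos in tool [ 0.07119995  0.00023837 -0.14263668] fwd in tool [-2.84102053e-01 -9.11976298e-04  9.58793613e-01] 358.4062645130606 319.506590731218 199.78439157021066
dist 0.34 dxyz [-0.3717 -0.1642 -0.1234] th0 69.7 rz -0.0 tilt -1.0
dist 0.34 dxyz [-0.3717 -0.1642 -0.1234] th0 69.7 rz -0.352 tilt -1.0
```

```bash
python3 -c "
from h import *
go(.46,.27,.33)"
```

```text
dist 0.411 dxyz [-0.4224 -0.2654 -0.1234] th0 69.7 rz -0.0 tilt -1.0
```

```bash
python3 -m inch '[{"dx":0,"dy":0,"dz":-0.06},{"dx":0,"dy":0,"dz":-0.123},{"dx":-0.42,"dy":-0.265,"dz":-0.123},{"dx":-0.42,"dy":-0.265,"dz":-0.123},{"dx":-0.42,"dy":-0.265,"dz":-0.123}]'; python3 -m inch '[{"dx":-0.2,"dy":-0.13},{"dx":-0.28,"dy":-0.17},{"dx":-0.28,"dy":-0.17},{"dx":-0.28,"dy":-0.17},{"dx":-0.28,"dy":-0.17}]'
python3 - <<'E'
from h import *
print(cur()[0]['tool_pos']);go(.46,.27,.33)
look('wrist',list(H)[1:],'w1')
E
```

```text
[0.21653344 0.58627475 0.23131577]
dist 0.411 dxyz [-0.4224 -0.2654 -0.1234] th0 69.7 rz -0.0 tilt -1.0
wrist cell_small_1 0.81 [101. 325.  33.  13.] [0.304 0.279]
wrist cell_small_1 0.45 [118. 399.  24.   2.] [0.408 0.242]
wrist cell_large 0.61 [208. 350.  23.  50.] [0.377 0.385]
wrist cell_round 0.43 [101. 326.  32.  14.] [0.305 0.278]validation failed for argument at $[0]...
validation failed for argument at $[0]...
```

View pics/w1.png

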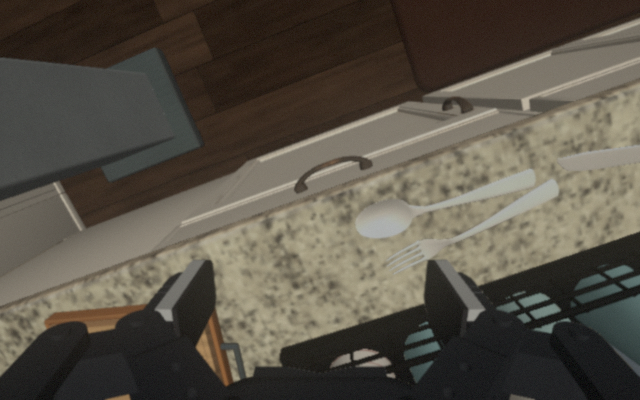

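The view is unchanged because both calls were refused: a row evidently needs all six fields.

```bash
python3 -m inch '[{"dx":0,"dy":0,"dz":-0.06,"rx":0,"ry":0,"rz":0},{"dx":0,"dy":0,"dz":-0.123,"rx":0,"ry":0,"rz":0},{"dx":-0.42,"dy":-0.265,"dz":-0.123,"rx":0,"ry":0,"rz":0},{"dx":-0.42,"dy":-0.265,"dz":-0.123,"rx":0,"ry":0,"rz":0},{"dx":-0.42,"dy":-0.265,"dz":-0.123,"rx":0,"ry":0,"rz":0}]'; python3 -c "
from h import *
go(.46,.27,.33)"
```

```text
time: 2.2
tool_pos: [0.3084, 0.4662, 0.3303]
tool_rot: [0.0, 0.175, 0.985, 0.001]
contact_force: [0.9, 1.0, -0.8]
gripper_width: 0.998
grasp_force: 0.0
dist 0.248 dxyz [-0.2625 -0.1648  0.0003] th0 69.8 rz -0.0 tilt -1.0
```

```bash
python3 -m inch '[{"dx":-0.26,"dy":-0.165,"dz":0,"rx":0,"ry":0,"rz":0},{"dx":-0.26,"dy":-0.165,"dz":0,"rx":0,"ry":0,"rz":0},{"dx":-0.26,"dy":-0.165,"dz":0,"rx":0,"ry":0,"rz":0},{"dx":-0.26,"dy":-0.165,"dz":0,"rx":0,"ry":0,"rz":0},{"dx":-0.26,"dy":-0.165,"dz":0,"rx":0,"ry":0,"rz":0}]'
python3 - <<'E'
from h import *
look('wrist',list(H)[1:],'w2')
look('side',list(H)[5:])
E
```

```text
time: 2.7
tool_pos: [0.4582, 0.2694, 0.3297]
tool_rot: [0.0, 0.176, 0.984, 0.0]
contact_force: [0.0, 0.6, 0.2]
gripper_width: 0.999
grasp_force: 0.0
wrist honey_mid 0.67 [ 98. 235.  84.  70.] [ 0.455 -0.036]
wrist tablets_mid 0.89 [181. 202.  55.  53.] [0.454 0.083]
wrist cell_small_1 0.59 [270.  64.  89.  96.] [0.338 0.251]
wrist cell_small_1 0.57 [282. 143.  91.  84.] [0.431 0.23 ]
wrist cell_large 0.89 [353.  52.  93.  94.] [0.36  0.348]
wrist cell_round 0.77 [360. 133.  78.  87.] [0.453 0.325]
side cell_small_1 0.8 [235. 260.  40.  34.] [0.43  0.234]
side cell_small_1 0.56 [255. 286.  51.  50.] [0.332 0.253]
side cell_small_1 0.19 [227. 307.  47.  50.] [0.352 0.341]
side cell_large 0.91 [225. 307.  47.  52.] [0.354 0.345]
```

View pics/w2.png

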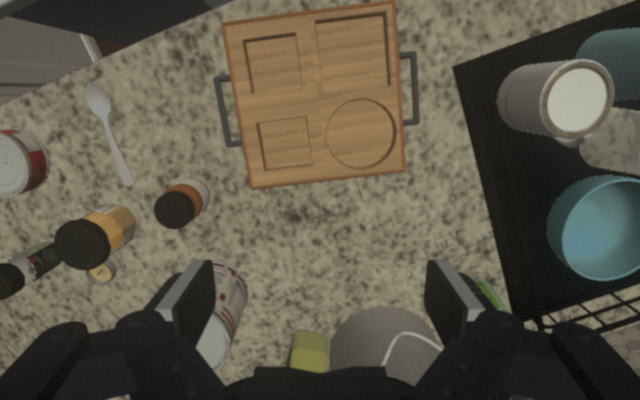

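The wrist view shows the whole tray: small cells at (274,64) and (285,143), large at (352,52), round at (360,133). It also shows tablets (180,205), honey (95,238), and a spice jar (30,270).

Run:
```python
from h import *
ci=optics.camera_info('wrist')
P=np.array([onz(ci,*p,.026) for p in [(274,64),(352,52),(360,133),(285,143)]])
print(P.round(4)); print('edges',[np.linalg.norm(P[i]-P[(i+1)%4]).round(4) for i in range(4)])
v=(P[1]-P[0])+(P[2]-P[3]);a=np.arctan2(v[1],v[0]);print('yaw',np.degrees(a))
c=P.mean(0);u=np.array([np.cos(a),np.sin(a)]);w=np.array([u[1],-u[0]])
for n,k in zip(('s1','lg','rd','s2'),((-1,-1),(1,-1),(1,1),(-1,1))): print(n,(c+.0475*(k[0]*u+k[1]*w)).round(4))
go(.33,-.35,.30,90-135); go(.40,-.15,.30)
```

```text
[[0.3393 0.2581]
 [0.3584 0.3484]
 [0.4505 0.3274]
 [0.4301 0.2361]]
edges [np.float64(0.0923), np.float64(0.0945), np.float64(0.0936), np.float64(0.0934)]
yaw 77.731016485329
s1 [0.3381 0.2562]
lg [0.3583 0.349 ]
rd [0.4511 0.3288]
s2 [0.4309 0.236 ]
dist 0.636 dxyz [-0.1196 -0.7845  0.0368] th0 69.8 rz -0.758 tilt -1.0
dist 0.427 dxyz [-0.1155 -0.5197  0.0369] th0 69.8 rz -0.0 tilt -1.0
```

```bash
python3 -m inch '[{"dx":-0.06,"dy":-0.55,"dz":0,"rx":0,"ry":0,"rz":0},{"dx":-0.06,"dy":-0.55,"dz":0,"rx":0,"ry":0,"rz":0},{"dx":-0.19,"dy":-0.54,"dz":0,"rx":0,"ry":0,"rz":0},{"dx":-0.19,"dy":-0.54,"dz":0,"rx":0,"ry":0,"rz":0},{"dx":-0.19,"dy":-0.54,"dz":0,"rx":0,"ry":0,"rz":0}]'; python3 -c "
from h import *
go(.45,-.19,.33)"
```

```text
time: 3.8
tool_pos: [0.4396, 0.0232, 0.3298]
tool_rot: [0.001, 0.175, 0.985, 0.0]
contact_force: [2.1, -0.3, 0.1]
gripper_width: 1.003
grasp_force: 0.0
dist 0.213 dxyz [-1.041e-01 -2.457e-01 -2.000e-04] th0 69.8 rz -0.0 tilt -1.0
```

```bash
python3 -m inch '[{"dx":-0.104,"dy":-0.245,"dz":0,"rx":0,"ry":0,"rz":0},{"dx":-0.104,"dy":-0.245,"dz":0,"rx":0,"ry":0,"rz":0},{"dx":-0.104,"dy":-0.245,"dz":0,"rx":0,"ry":0,"rz":0},{"dx":-0.104,"dy":-0.245,"dz":0,"rx":0,"ry":0,"rz":0},{"dx":-0.104,"dy":-0.245,"dz":0,"rx":0,"ry":0,"rz":0}]'|head -2
python3 - <<'E'
from h import *
look('wrist',list(H)[:5],'w3')
ci=optics.camera_info('wrist');print({k:v if not hasattr(v,'tolist') else v.tolist() for k,v in ci.items()})
E
```

```text
time: 4.3
tool_pos: [0.4498, -0.1917, 0.3291]
wrist spice_a_mid 0.73 [239. 115.  54.  40.] [ 0.372 -0.262]
wrist honey_mid 0.82 [457. 112.  83.  61.] [ 0.458 -0.024]
wrist honey_mid 0.69 [ 50. 165.  99.  64.] [ 0.343 -0.507]
wrist jam_mid 0.97 [155. 173.  86.  74.] [ 0.399 -0.387]
wrist dropper_mid 0.63 [278. 191.  29.  40.] [ 0.471 -0.255]
wrist tablets_mid 0.65 [544.  78.  69.  49.] [0.456 0.086]
{'fx': 358.4062645130606, 'fy': 358.4062645130606, 'cx': 319.506590731218, 'cy': 199.78439157021066, 'k1': -0.042730003994235245, 'R': [[0.3441214670260969, 0.9389249305413776, -0.0006250917356341918], [0.900212872295351, -0.32974392892295107, 0.2844041594143999], [0.26682803541899885, -0.09843229219279052, -0.9587042731562805]], 't': [0.020297250411585505, -0.5330340517221732, 0.3344789626056709]}
```

View pics/w3.png

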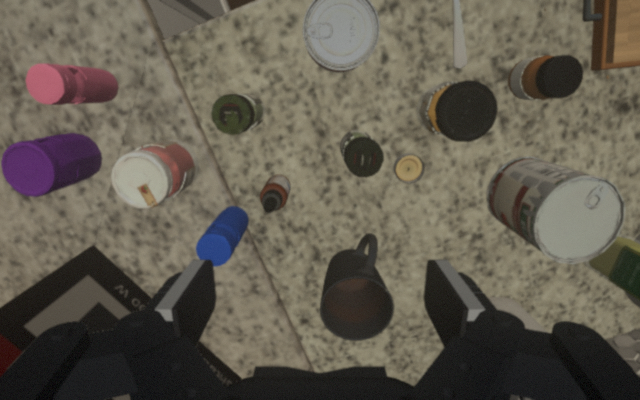

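The view shows jam lid (142,177), spice caps (234,113) and (363,157), dropper (272,200), honey lid (461,111), tablets (558,76), plus blue, purple and pink decoys, a mug and a tin.

Run:
```python
from h import *
ci=optics.camera_info('wrist')
for n,u,v,z in [('jam',142,177,.099),('sp1',234,113,.105),('sp2',363,157,.105),('drop',271,203,.1),('honey',461,111,.094),('tab',558,76,.075),('blue',218,248,.1),('purple',25,168,.095),('pink',45,84,.1),('tin',341,31,.05),('mug',358,310,.1),('can',585,218,.1)]:
  print(n,onz(ci,u,v,z).round(4))
```

```text
jam [ 0.3976 -0.3711]
sp1 [ 0.3712 -0.2488]
sp2 [ 0.458  -0.1415]
drop [ 0.4725 -0.2509]
honey [ 0.4493 -0.0303]
tab [0.4521 0.0853]
blue [ 0.5012 -0.3278]
purple [ 0.3424 -0.4933]
pink [ 0.2756 -0.4203]
tin [ 0.3294 -0.1174]
mug [ 0.6324 -0.2042]
can [0.6103 0.0737]
```

```bash
python3 -m inch '[{"dx":-0.017,"dy":-0.24,"dz":0,"rx":0,"ry":0,"rz":0.5},{"dx":-0.017,"dy":-0.24,"dz":0,"rx":0,"ry":0,"rz":0.5},{"dx":-0.017,"dy":-0.24,"dz":0,"rx":0,"ry":0,"rz":0.5},{"dx":-0.017,"dy":-0.24,"dz":0,"rx":0,"ry":0,"rz":0.5},{"dx":-0.017,"dy":-0.24,"dz":0,"rx":0,"ry":0,"rz":0.5}]' 1|head -2;python3 -m inch '[{"dx":0,"dy":0,"dz":0,"rx":0,"ry":0,"rz":0.5},{"dx":0,"dy":0,"dz":0,"rx":0,"ry":0,"rz":0.5},{"dx":0,"dy":0,"dz":0,"rx":0,"ry":0,"rz":0.5},{"dx":0,"dy":0,"dz":0,"rx":0,"ry":0,"rz":0.5},{"dx":0,"dy":0,"dz":0,"rx":0,"ry":0,"rz":0.5}]'|head -2; python3 -m inch '[{"dx":0,"dy":0,"dz":0.1,"rx":0,"ry":0,"rz":0.22},{"dx":0,"dy":0,"dz":0.1,"rx":0,"ry":0,"rz":0.22},{"dx":0,"dy":0,"dz":0.1,"rx":0,"ry":0,"rz":0.22},{"dx":0,"dy":0,"dz":0.1,"rx":0,"ry":0,"rz":0.22}]'|head -2;python3 - <<'E'
from h import *
print(state()['joint_pos'].round(2));go(.396,-.378,.25,-35)
look('wrist',['jam_mid','dropper_mid'],'w4')
E
```

```text
time: 5.1
tool_pos: [0.3955, -0.3753, 0.3291]
time: 5.6
tool_pos: [0.3974, -0.3714, 0.3298]
time: 6.0
tool_pos: [0.3969, -0.371, 0.2482]
[-0.89 -0.15  1.78  0.    1.51 -0.28]
dist 0.007 dxyz [-0.0078  0.0041 -0.0023] th0 -35.0 rz 0.0 tilt -1.0
wrist jam_mid 0.91 [326. 182.  72.  87.] [ 0.397 -0.384]
wrist dropper_mid 0.9 [322.  25.  36.  51.] [ 0.474 -0.266]
```

View pics/w4.png

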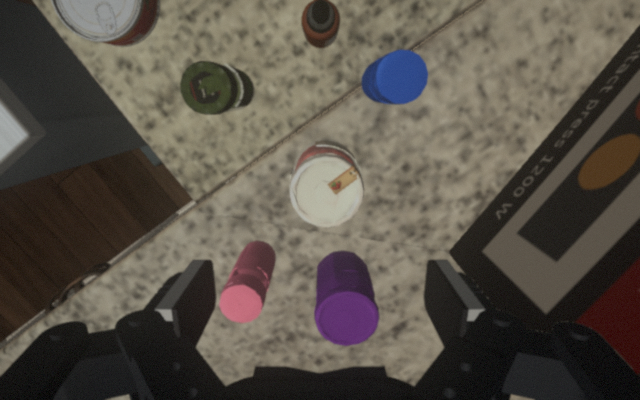

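The jam lid is centred at (326,191), and the finger approach strips on both sides are free. The pink and purple decoys are below it, at about (247,283) and (347,300).

Run:
```python
from h import *
ci=optics.camera_info('wrist')
print(onz(ci,326,191,.099), onz(ci,247,303,.1), onz(ci,347,318,.094),onz(ci,320,14,.1),onz(ci,400,77,.1),onz(ci,208,88,.105))
p=onz(ci,326,191,.099);go(*p,.045,-35)
```

```text
[ 0.39903281 -0.38249198] [ 0.27650525 -0.42917931] [ 0.3423434  -0.50047767] [ 0.47363806 -0.26690698] [ 0.4990641  -0.33960388] [ 0.37214291 -0.26076257]
dist 0.206 dxyz [-0.0087  0.0081  0.2575] th0 -35.0 rz 0.0 tilt -1.0
```

Run:
```python
from h import *
print(state()['tool_pos'],state()['joint_vel'].round(3))
look('wrist',['jam_mid','dropper_mid'])
look('side',['jam_mid','dropper_mid']);look('scene',['jam_mid','dropper_mid'])
print(state()['tool_pos'])
```

```text
[ 0.39737348 -0.3727101   0.25096464] [-0.009 -0.001 -0.005 -0.001  0.001  0.003]
wrist jam_mid 0.75 [326. 181.  70.  86.] [ 0.398 -0.386]
wrist dropper_mid 0.88 [319.  24.  33.  48.] [ 0.474 -0.265]
side jam_mid 0.36 [370. 119.  12.   1.] [ 0.434 -0.442]
scene jam_mid 0.81 [428. 227.  30.  44.] [ 0.404 -0.376]
scene dropper_mid 0.67 [231. 176.  11.   6.] [0.452 0.291]
scene dropper_mid 0.62 [396. 208.  14.  34.] [ 0.468 -0.267]
[ 0.39641929 -0.37309726  0.24958392]
```

```bash
python3 -m inch '[{"dx":-0.009,"dy":0.008,"dz":0.05,"rx":0,"ry":0,"rz":0},{"dx":-0.009,"dy":0.008,"dz":0.1,"rx":0,"ry":0,"rz":0},{"dx":-0.009,"dy":0.008,"dz":0.15,"rx":0,"ry":0,"rz":0},{"dx":-0.009,"dy":0.008,"dz":0.18,"rx":0,"ry":0,"rz":0},{"dx":-0.009,"dy":0.008,"dz":0.18,"rx":0,"ry":0,"rz":0}]';python3 -c "
from h import *
go(.399,-.382,.045,-35)"
```

```text
time: 7.1
tool_pos: [0.3952, -0.3799, 0.1006]
tool_rot: [-0.005, 0.888, 0.461, -0.001]
contact_force: [0.1, 0.6, -0.4]
gripper_width: 1.0
grasp_force: 0.0
dist 0.056 dxyz [0.0004 0.006  0.0694] th0 -35.1 rz -0.002 tilt -1.0
```

```bash
python3 -m inch '[{"dx":0,"dy":0.004,"dz":0,"rx":0,"ry":0,"rz":0},{"dx":0,"dy":0.004,"dz":0.02,"rx":0,"ry":0,"rz":0},{"dx":0,"dy":0.004,"dz":0.04,"rx":0,"ry":0,"rz":0},{"dx":0,"dy":0.004,"dz":0.068,"rx":0,"ry":0,"rz":0},{"dx":0,"dy":0.004,"dz":0.068,"rx":0,"ry":0,"rz":0}]'; python3 -m inch '[{"dx":0,"dy":0,"dz":0,"rx":0,"ry":0,"rz":0},{"dx":0,"dy":0,"dz":0,"rx":0,"ry":0,"rz":0},{"dx":0,"dy":0,"dz":0,"rx":0,"ry":0,"rz":0},{"dx":0,"dy":0,"dz":0,"rx":0,"ry":0,"rz":0},{"dx":0,"dy":0,"dz":0,"rx":0,"ry":0,"rz":0}]' -1
```

```text
time: 7.6
tool_pos: [0.3984, -0.3822, 0.0473]
tool_rot: [-0.003, 0.887, 0.461, -0.001]
contact_force: [-0.5, 1.3, -0.4]
gripper_width: 1.004
grasp_force: 0.0
time: 8.1
tool_pos: [0.4005, -0.3849, 0.0522]
tool_rot: [0.001, 0.887, 0.461, -0.0]
contact_force: [-1.4, 0.5, 4.4]
gripper_width: 0.772
grasp_force: 68.2
```

```bash
python3 -m inch '[{"dx":0,"dy":0,"dz":-0.05,"rx":0,"ry":0,"rz":0},{"dx":0,"dy":0,"dz":-0.1,"rx":0,"ry":0,"rz":0},{"dx":0,"dy":0,"dz":-0.15,"rx":0,"ry":0,"rz":0},{"dx":0,"dy":0,"dz":-0.2,"rx":0,"ry":0,"rz":0},{"dx":0,"dy":0,"dz":-0.23,"rx":0,"ry":0,"rz":0}]';python3 -c "
from h import *
go(.4511,.3288,.24,32.7);go(.45,0,.24,0)"
```

```text
time: 8.6
tool_pos: [0.4009, -0.3851, 0.238]
tool_rot: [0.002, 0.887, 0.461, 0.001]
contact_force: [0.3, -0.6, -3.8]
gripper_width: 0.769
grasp_force: 71.1
dist 0.716 dxyz [ 0.766  -0.462  -0.0052] th0 -35.1 rz -0.789 tilt -1.0
dist 0.388 dxyz [ 0.429  -0.2267 -0.0038] th0 -35.1 rz -0.409 tilt -1.0
```

```bash
python3 -m inch '[{"dx":0.76,"dy":-0.46,"dz":0,"rx":0,"ry":0,"rz":-0.4},{"dx":0.76,"dy":-0.46,"dz":0,"rx":0,"ry":0,"rz":-0.4},{"dx":0.76,"dy":-0.46,"dz":0,"rx":0,"ry":0,"rz":-0.4},{"dx":0.76,"dy":-0.46,"dz":0,"rx":0,"ry":0,"rz":-0.4},{"dx":0.76,"dy":-0.46,"dz":0,"rx":0,"ry":0,"rz":-0.4}]'|sed -n 2p;python3 -c "
from h import *
go(.4511,.3288,.24,32.7)"
```

```text
tool_pos: [0.4168, -0.1329, 0.2337]
dist 0.463 dxyz [ 0.5776  0.0364 -0.0074] th0 -0.6 rz -0.388 tilt -1.0
```

```bash
python3 -m inch '[{"dx":0.577,"dy":0.036,"dz":0,"rx":0,"ry":0,"rz":0},{"dx":0.577,"dy":0.036,"dz":0,"rx":0,"ry":0,"rz":0},{"dx":0.577,"dy":0.036,"dz":0,"rx":0,"ry":0,"rz":0},{"dx":0.577,"dy":0.036,"dz":0,"rx":0,"ry":0,"rz":0},{"dx":0.577,"dy":0.036,"dz":0,"rx":0,"ry":0,"rz":0}]'|sed -n 2p;python3 -c "
from h import *
go(.4511,.3288,.24,32.7)"
```

```text
tool_pos: [0.4354, 0.1165, 0.234]
dist 0.213 dxyz [ 0.2656  0.0162 -0.0074] th0 -0.7 rz -0.389 tilt -1.0
```

```bash
python3 -m inch '[{"dx":0.265,"dy":0.016,"dz":0,"rx":0,"ry":0,"rz":-0.388},{"dx":0.265,"dy":0.016,"dz":0,"rx":0,"ry":0,"rz":-0.388},{"dx":0.265,"dy":0.016,"dz":0,"rx":0,"ry":0,"rz":-0.388},{"dx":0.265,"dy":0.016,"dz":0,"rx":0,"ry":0,"rz":-0.388},{"dx":0.265,"dy":0.016,"dz":0,"rx":0,"ry":0,"rz":-0.388}]'|sed -n 2p;python3 -m inch '[{"dx":0,"dy":0,"dz":0,"rx":0,"ry":0,"rz":0},{"dx":0,"dy":0,"dz":0,"rx":0,"ry":0,"rz":0},{"dx":0,"dy":0,"dz":0,"rx":0,"ry":0,"rz":0}]'|sed -n 2p;python3 - <<'E'
from h import *
go(.4511,.3288,.09,32.7)
ci=optics.camera_info('wrist');cv2.imwrite('pics/w5.png',optics.grab_frame('wrist')[:,:,::-1])
for n,p in dict(s1=(.3381,.2562),lg=(.3583,.349),rd=(.4511,.3288),s2=(.4309,.236)).items():print(n,np.round(proj(ci,[*p,.024])))
E
```

```text
tool_pos: [0.4506, 0.3303, 0.2334]
tool_pos: [0.4516, 0.3249, 0.2345]
dist 0.145 dxyz [0.0046 0.0023 0.1806] th0 32.5 rz -0.002 tilt -1.0
s1 [187. 165.]
lg [250.  95.]
rd [321. 164.]
s2 [257. 227.]
```

View pics/w5.png

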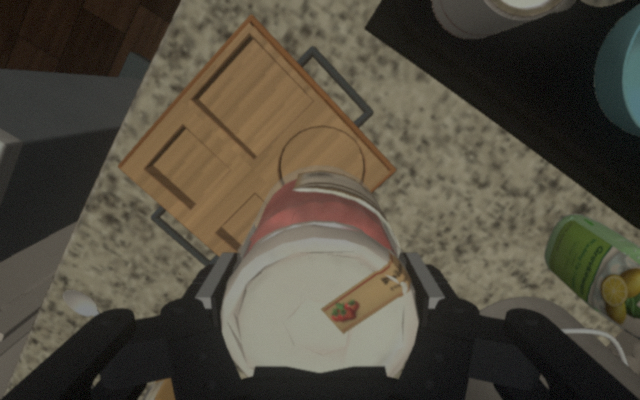

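Projected cell centres match the picture (round cell seen at (322,163), small at (188,166)). The jam jar is held upright. Lowering.

```bash
python3 -m inch '[{"dx":0.004,"dy":0.002,"dz":0.05,"rx":0,"ry":0,"rz":0},{"dx":0.004,"dy":0.002,"dz":0.1,"rx":0,"ry":0,"rz":0},{"dx":0.004,"dy":0.002,"dz":0.15,"rx":0,"ry":0,"rz":0},{"dx":0.004,"dy":0.002,"dz":0.18,"rx":0,"ry":0,"rz":0},{"dx":0.004,"dy":0.002,"dz":0.18,"rx":0,"ry":0,"rz":0}]'|sed -n 2,4p;python3 -c "
from h import *
go(.4511,.3288,.054,32.7)"
```

```text
tool_pos: [0.4482, 0.3267, 0.0862]
tool_rot: [-0.003, 0.481, 0.877, -0.004]
contact_force: [-0.6, 0.8, -4.8]
dist 0.032 dxyz [0.0002 0.0048 0.0402] th0 32.5 rz -0.002 tilt -1.0
```

```bash
python3 -m inch '[{"dx":0,"dy":0.003,"dz":0.01,"rx":0,"ry":0,"rz":0},{"dx":0,"dy":0.003,"dz":0.02,"rx":0,"ry":0,"rz":0},{"dx":0,"dy":0.003,"dz":0.03,"rx":0,"ry":0,"rz":0},{"dx":0,"dy":0.003,"dz":0.036,"rx":0,"ry":0,"rz":0},{"dx":0,"dy":0.003,"dz":0.036,"rx":0,"ry":0,"rz":0}]'|sed -n 2,4p;python3 -m inch '[{"dx":0,"dy":0,"dz":0.002,"rx":0,"ry":0,"rz":0},{"dx":0,"dy":0,"dz":0.004,"rx":0,"ry":0,"rz":0},{"dx":0,"dy":0,"dz":0.004,"rx":0,"ry":0,"rz":0}]'|sed -n 2,4p
```

```text
tool_pos: [0.4536, 0.3311, 0.0625]
tool_rot: [0.0, 0.48, 0.877, 0.0]
contact_force: [-0.6, -0.1, -4.8]
tool_pos: [0.4538, 0.3313, 0.0621]
tool_rot: [0.0, 0.48, 0.877, -0.0]
contact_force: [-6.8, -3.6, 11.9]
```

Run:
```python
from h import *
for i in range(4): s=state();print(s['tool_pos'].round(4),s['contact_force'].round(1)); optics.grab_frame('wrist')
im=optics.grab_frame('side');im2=optics.grab_frame('scene')
a=cv2.resize(im[220:380,150:310],(480,480));b=cv2.resize(im2[120:240,190:310],(320,320),interpolation=cv2.INTER_CUBIC)
o=np.zeros((480,800,3),np.uint8);o[:,:480]=a;o[:320,480:]=b;cv2.imwrite('pics/s6.png',o[:,:,::-1])
```

```text
[0.4538 0.3313 0.0621] [-6.8 -3.6 11.9]
[0.4538 0.3313 0.0621] [-5.3 -3.7 10.7]
[0.4538 0.3313 0.0621] [-4.7 -4.2 11.4]
[0.4538 0.3313 0.0621] [-5.3 -3.8 10.1]
```

View pics/s6.png

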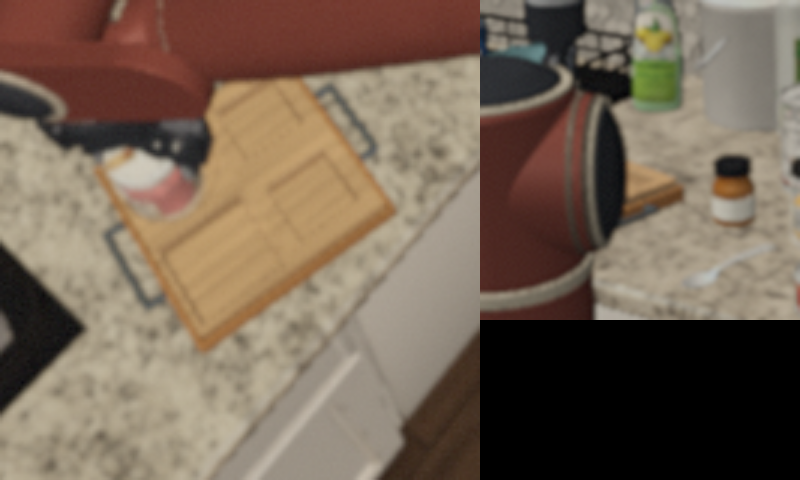

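The jam jar is over the round cell in the tray. Force suggests wall contact on the +x+y side, so I'll nudge back 4 mm and press slightly.

```bash
python3 -m inch '[{"dx":-0.001,"dy":-0.005,"dz":0,"rx":0,"ry":0,"rz":0},{"dx":-0.001,"dy":-0.005,"dz":0,"rx":0,"ry":0,"rz":0},{"dx":-0.001,"dy":-0.005,"dz":0,"rx":0,"ry":0,"rz":0}]'|sed -n 2,4p;python3 -m inch '[{"dx":0,"dy":0,"dz":0.002,"rx":0,"ry":0,"rz":0},{"dx":0,"dy":0,"dz":0.004,"rx":0,"ry":0,"rz":0},{"dx":0,"dy":0,"dz":0.004,"rx":0,"ry":0,"rz":0}]'|sed -n 2,4p
```

```text
tool_pos: [0.453, 0.3301, 0.0624]
tool_rot: [0.002, 0.48, 0.877, 0.003]
contact_force: [2.2, 2.8, 6.0]
tool_pos: [0.4532, 0.3304, 0.0621]
tool_rot: [0.001, 0.48, 0.877, 0.003]
contact_force: [-4.1, -1.0, 21.8]
```

Run:
```python
from h import *
ci=optics.camera_info('wrist');im=optics.grab_frame('wrist')
cv2.imwrite('pics/w7.png',im[:,:,::-1])
s,T=cur();p=s['tool_pos']
for z in (.103,.115,.12,.004): print(z,np.round(proj(ci,[p[0],p[1],z]),0))
for z in (.02,.024,.032):
  print(z,[tuple(np.round(proj(ci,[.4511+.043*np.cos(a),.3288+.043*np.sin(a),z]))) for a in np.radians([122.5,32.5,212.5,77,167])])
```

```text
0.103 [318. 320.]
0.115 [318. 344.]
0.12 [318. 355.]
0.004 [318. 219.]
0.02 [(np.float64(313.0), np.float64(151.0)), (np.float64(391.0), np.float64(229.0)), (np.float64(235.0), np.float64(229.0)), (np.float64(371.0), np.float64(176.0)), (np.float64(256.0), np.float64(175.0))]
0.024 [(np.float64(313.0), np.float64(153.0)), (np.float64(392.0), np.float64(232.0)), (np.float64(234.0), np.float64(232.0)), (np.float64(372.0), np.float64(177.0)), (np.float64(254.0), np.float64(176.0))]
0.032 [(np.float64(313.0), np.float64(155.0)), (np.float64(395.0), np.float64(237.0)), (np.float64(230.0), np.float64(238.0)), (np.float64(374.0), np.float64(181.0)), (np.float64(252.0), np.float64(180.0))]
```

View pics/w7.png

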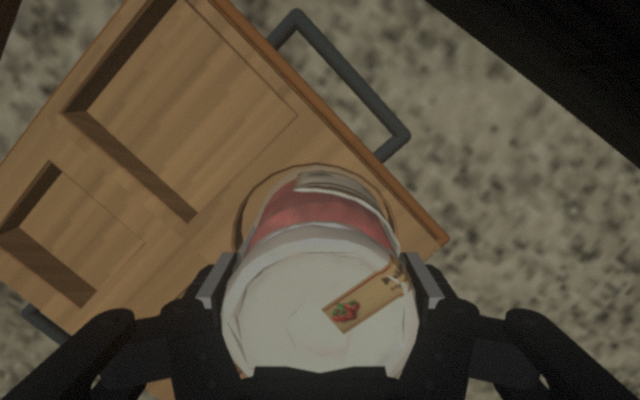

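The jar stands inside the round hole's rim arc (top at (315,164)), and its lid width of about 196 px matches floor height rather than rim height. I'll release and check.

```bash
python3 -m inch '[{"dx":0,"dy":0,"dz":-0.006,"rx":0,"ry":0,"rz":0},{"dx":0,"dy":0,"dz":-0.006,"rx":0,"ry":0,"rz":0},{"dx":0,"dy":0,"dz":-0.006,"rx":0,"ry":0,"rz":0},{"dx":0,"dy":0,"dz":-0.006,"rx":0,"ry":0,"rz":0},{"dx":0,"dy":0,"dz":-0.006,"rx":0,"ry":0,"rz":0}]' 1|sed -n 2,5p;python3 -m inch '[{"dx":0,"dy":0,"dz":-0.05,"rx":0,"ry":0,"rz":0},{"dx":0,"dy":0,"dz":-0.1,"rx":0,"ry":0,"rz":0},{"dx":0,"dy":0,"dz":-0.15,"rx":0,"ry":0,"rz":0},{"dx":0,"dy":0,"dz":-0.2,"rx":0,"ry":0,"rz":0},{"dx":0,"dy":0,"dz":-0.25,"rx":0,"ry":0,"rz":0}]'|sed -n 2,4p;python3 -m inch '[{"dx":0,"dy":0,"dz":-0.05,"rx":0,"ry":0,"rz":0},{"dx":0,"dy":0,"dz":-0.05,"rx":0,"ry":0,"rz":0},{"dx":0,"dy":0,"dz":-0.05,"rx":0,"ry":0,"rz":0},{"dx":0,"dy":0,"dz":-0.05,"rx":0,"ry":0,"rz":0}]'|sed -n 2p;python3 - <<'E'
from h import *
ci=optics.camera_info('wrist');im=optics.grab_frame('wrist')
cv2.imwrite('pics/w8.png',im[:,:,::-1])
np.save('w8ci.npy',ci,allow_pickle=True)
for z in (.004,.103): print(z,np.round(proj(ci,[.4511,.3288,z]),0))
for n,p in dict(s1=(.3381,.2562),lg=(.3583,.349),s2=(.4309,.236)).items():print(n,np.round(proj(ci,[*p,.024])))
E
```

```text
tool_pos: [0.4499, 0.3278, 0.0599]
tool_rot: [-0.0, 0.48, 0.877, -0.001]
contact_force: [0.1, 0.0, 0.5]
gripper_width: 1.002
tool_pos: [0.45, 0.3279, 0.2618]
tool_rot: [-0.0, 0.48, 0.877, -0.0]
contact_force: [0.2, 0.9, 0.2]
tool_pos: [0.4498, 0.3278, 0.2986]
0.004 [321. 154.]
0.103 [321. 171.]
s1 [207. 157.]
lg [261.  98.]
s2 [267. 211.]
```

View pics/w8.png

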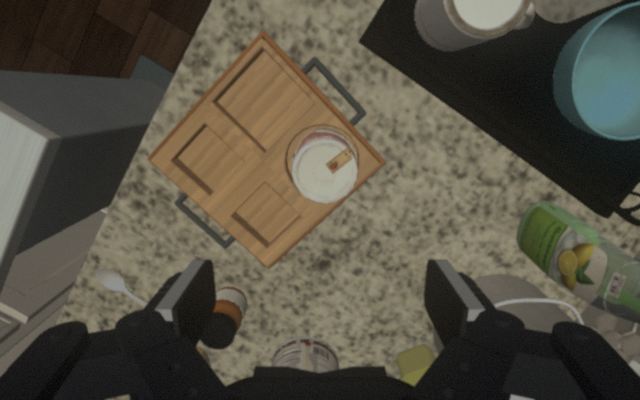

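Jam lid at (325,171), prediction (321,171): upright, seated in the round cell. Next is the honey jar.

```bash
cat >> h.py <<'E'
def lid(name,z,near):
    "black lid centre near a world point, from the wrist camera"
    ci=optics.camera_info('wrist');im=optics.grab_frame('wrist');u,v=proj(ci,[*near,z])
    g=cv2.GaussianBlur(cv2.cvtColor(im,cv2.COLOR_RGB2GRAY),(3,3),0)
    for th in (45,60,75):
        n,l,st,c=cv2.connectedComponentsWithStats((g<th).astype(np.uint8))
        for i in range(1,n):
            if 300<st[i,4]<12000 and np.hypot(*(c[i]-[u,v]))<60:
                print('blob',th,c[i].round(),st[i,2:],onz(ci,*(st[i,:2]+st[i,2:4]/2),z).round(4))
    for b in nets.boxes_of('wrist',name):
        if b['confidence']>.3: print('net',round(b['confidence'],2),np.round(b['bbox']),onz(ci,*b['bbox'][:2],z/2).round(4))
    print('expected px',u,v);return im
E
python3 -c "
from h import *
go(.45,-.04,.26,0)"
```

```text
dist 0.37 dxyz [-0.3875 -0.247   0.0486] th0 32.6 rz 0.379 tilt -1.0
```

```bash
python3 -m inch '[{"dx":-0.387,"dy":-0.247,"dz":0,"rx":0,"ry":0,"rz":0},{"dx":-0.387,"dy":-0.247,"dz":0,"rx":0,"ry":0,"rz":0},{"dx":-0.387,"dy":-0.247,"dz":0,"rx":0,"ry":0,"rz":0},{"dx":-0.387,"dy":-0.247,"dz":0,"rx":0,"ry":0,"rz":0},{"dx":-0.387,"dy":-0.247,"dz":0,"rx":0,"ry":0,"rz":0}]'|sed -n 2p;python3 -c "
from h import *
go(.45,-.04,.26,0)"
```

```text
tool_pos: [0.4495, 0.0764, 0.2986]
dist 0.123 dxyz [-0.1229 -0.0778  0.0482] th0 32.6 rz 0.38 tilt -1.0
```

```bash
python3 -m inch '[{"dx":-0.123,"dy":-0.078,"dz":0.048,"rx":0,"ry":0,"rz":0.38},{"dx":-0.123,"dy":-0.078,"dz":0.048,"rx":0,"ry":0,"rz":0.38},{"dx":-0.123,"dy":-0.078,"dz":0.048,"rx":0,"ry":0,"rz":0.38},{"dx":-0.123,"dy":-0.078,"dz":0.048,"rx":0,"ry":0,"rz":0.38},{"dx":-0.123,"dy":-0.078,"dz":0.048,"rx":0,"ry":0,"rz":0.38}]'|sed -n 2p;python3 -m inch '[{"dx":0,"dy":0,"dz":0,"rx":0,"ry":0,"rz":0},{"dx":0,"dy":0,"dz":0,"rx":0,"ry":0,"rz":0},{"dx":0,"dy":0,"dz":0,"rx":0,"ry":0,"rz":0}]'|sed -n 2p;python3 - <<'E'
from h import *
im=lid('honey_mid',.094,(.45,-.041));lid('spice_a_mid',.105,(.459,-.153))
lid('tablets_mid',.075,(.452,.08))
cv2.imwrite('pics/w9.png',im[:,:,::-1]);go(.45,-.041,.105,0)
E
```

```text
tool_pos: [0.45, -0.039, 0.2599]
tool_pos: [0.4511, -0.0378, 0.2622]
blob 45 [320. 166.] [  67   69 3557] [ 0.453  -0.0275]
blob 60 [320. 166.] [  69   70 3764] [ 0.453  -0.0271]
blob 75 [320. 166.] [  70   71 3899] [ 0.4526 -0.0275]
net 0.75 [320. 163.  70.  79.] [ 0.4529 -0.0328]
net 0.61 [323.  38.  51.  65.] [0.455  0.0845]
expected px 317.0980239710108 181.38818246813935
blob 45 [327. 286.] [  39   45 1351] [ 0.4598 -0.1403]
blob 60 [328. 247.] [ 30  24 466] [ 0.4609 -0.1018]
blob 60 [327. 286.] [  41   46 1514] [ 0.4598 -0.1398]
blob 75 [328. 247.] [ 30  26 527] [ 0.4609 -0.1018]
blob 75 [327. 286.] [  45   47 1630] [ 0.4608 -0.1403]
net 0.87 [246. 349.  49.  73.] [ 0.3657 -0.2549]
net 0.51 [320. 160.  67.  79.] [ 0.4527 -0.0297]
expected px 326.53118501743324 298.2547702279369
blob 45 [323.  33.] [  49   56 2172] [0.4556 0.0832]
blob 60 [323.  34.] [  51   60 2426] [0.4556 0.0824]
blob 75 [323.  34.] [  53   62 2573] [0.4556 0.0824]
net 0.78 [323.  37.  52.  64.] [0.4552 0.0865]
expected px 319.2659063357234 38.022663754433836
dist 0.157 dxyz [-0.0034 -0.0014  0.1967] th0 -0.0 rz -0.0 tilt -1.0
```

View pics/w9.png

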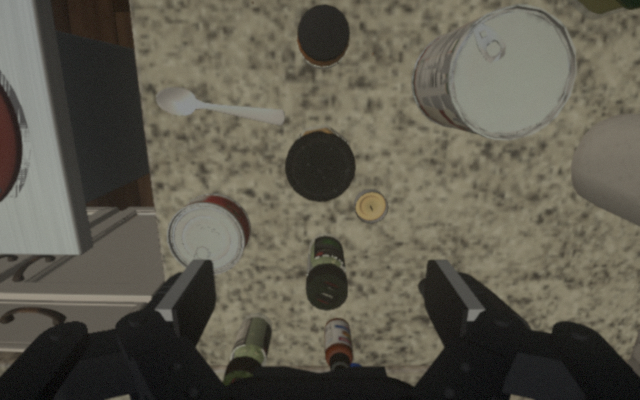

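Honey lid at (320,166), i.e. (0.453, -0.030). The spice cap is at (327,287) and tablets at (323,36). Neighbours lie along image vertical, so closing along x is free.

```bash
python3 -m inch '[{"dx":0.01,"dy":0.002,"dz":0.05,"rx":0,"ry":0,"rz":0},{"dx":0.01,"dy":0.002,"dz":0.1,"rx":0,"ry":0,"rz":0},{"dx":0.01,"dy":0.002,"dz":0.15,"rx":0,"ry":0,"rz":0},{"dx":0.01,"dy":0.002,"dz":0.18,"rx":0,"ry":0,"rz":0},{"dx":0.01,"dy":0.002,"dz":0.18,"rx":0,"ry":0,"rz":0}]'|sed -n 2,3p;python3 -c "
from h import *
go(.453,-.030,.045,0)"
```

```text
tool_pos: [0.4494, -0.0296, 0.1138]
tool_rot: [-0.004, 0.707, 0.707, -0.002]
dist 0.069 dxyz [-0.0007  0.0052  0.086 ] th0 -0.0 rz -0.001 tilt -1.0
```

```bash
python3 -m inch '[{"dx":-0.001,"dy":0.003,"dz":0.02,"rx":0,"ry":0,"rz":0},{"dx":-0.001,"dy":0.003,"dz":0.04,"rx":0,"ry":0,"rz":0},{"dx":-0.001,"dy":0.003,"dz":0.06,"rx":0,"ry":0,"rz":0},{"dx":-0.001,"dy":0.003,"dz":0.08,"rx":0,"ry":0,"rz":0},{"dx":-0.001,"dy":0.003,"dz":0.084,"rx":0,"ry":0,"rz":0}]'|sed -n 2,4p; python3 -m inch '[{"dx":0,"dy":0,"dz":0,"rx":0,"ry":0,"rz":0},{"dx":0,"dy":0,"dz":0,"rx":0,"ry":0,"rz":0},{"dx":0,"dy":0,"dz":0,"rx":0,"ry":0,"rz":0},{"dx":0,"dy":0,"dz":0,"rx":0,"ry":0,"rz":0},{"dx":0,"dy":0,"dz":0,"rx":0,"ry":0,"rz":0}]' -1|sed -n 2,6p
```

```text
tool_pos: [0.4551, -0.0312, 0.0511]
tool_rot: [-0.0, 0.707, 0.707, -0.0]
contact_force: [-0.6, 1.2, 0.2]
tool_pos: [0.4556, -0.0314, 0.053]
tool_rot: [0.0, 0.707, 0.707, -0.0]
contact_force: [-5.0, 0.5, 5.5]
gripper_width: 0.727
grasp_force: 64.1
```

```bash
python3 -m inch '[{"dx":0,"dy":0,"dz":-0.05,"rx":0,"ry":0,"rz":0},{"dx":0,"dy":0,"dz":-0.1,"rx":0,"ry":0,"rz":0},{"dx":0,"dy":0,"dz":-0.15,"rx":0,"ry":0,"rz":0},{"dx":0,"dy":0,"dz":-0.2,"rx":0,"ry":0,"rz":0},{"dx":0,"dy":0,"dz":-0.23,"rx":0,"ry":0,"rz":0}]'|sed -n 2,6p;python3 -c "
from h import *
go(.3583,.349,.235,32.7)"
```

```text
tool_pos: [0.4562, -0.0314, 0.2396]
tool_rot: [0.003, 0.707, 0.707, 0.002]
contact_force: [0.5, 0.5, -3.4]
gripper_width: 0.724
grasp_force: 67.7
dist 0.393 dxyz [ 0.4754 -0.1229  0.0043] th0 -0.1 rz -0.381 tilt -1.0
```

```bash
python3 -m inch '[{"dx":0.475,"dy":-0.123,"dz":0,"rx":0,"ry":0,"rz":-0.38},{"dx":0.475,"dy":-0.123,"dz":0,"rx":0,"ry":0,"rz":-0.38},{"dx":0.475,"dy":-0.123,"dz":0,"rx":0,"ry":0,"rz":-0.38},{"dx":0.475,"dy":-0.123,"dz":0,"rx":0,"ry":0,"rz":-0.38},{"dx":0.475,"dy":-0.123,"dz":0,"rx":0,"ry":0,"rz":-0.38}]'|sed -n 2p;python3 -c "
from h import *
go(.3583,.349,.235,32.7)"
```

```text
tool_pos: [0.3918, 0.2126, 0.2357]
dist 0.14 dxyz [0.166  0.0569 0.0008] th0 32.7 rz -0.0 tilt -1.0
```

```bash
python3 -m inch '[{"dx":0.166,"dy":0.057,"dz":0,"rx":0,"ry":0,"rz":0},{"dx":0.166,"dy":0.057,"dz":0,"rx":0,"ry":0,"rz":0},{"dx":0.166,"dy":0.057,"dz":0,"rx":0,"ry":0,"rz":0},{"dx":0.166,"dy":0.057,"dz":0,"rx":0,"ry":0,"rz":0},{"dx":0.166,"dy":0.057,"dz":0,"rx":0,"ry":0,"rz":0}]'|sed -n 2p;python3 -m inch '[{"dx":0,"dy":0,"dz":0.05,"rx":0,"ry":0,"rz":0},{"dx":0,"dy":0,"dz":0.1,"rx":0,"ry":0,"rz":0},{"dx":0,"dy":0,"dz":0.12,"rx":0,"ry":0,"rz":0},{"dx":0,"dy":0,"dz":0.12,"rx":0,"ry":0,"rz":0},{"dx":0,"dy":0,"dz":0.12,"rx":0,"ry":0,"rz":0}]'|sed -n 2p;python3 -c "
from h import *
go(.3583,.349,.057,32.7)"
```

```text
tool_pos: [0.3589, 0.3479, 0.235]
tool_pos: [0.3603, 0.3467, 0.1398]
dist 0.083 dxyz [ 0.0038 -0.0006  0.1035] th0 32.5 rz -0.002 tilt -1.0
```

```bash
python3 -m inch '[{"dx":0.002,"dy":0,"dz":0.04,"rx":0,"ry":0,"rz":0},{"dx":0.002,"dy":0,"dz":0.07,"rx":0,"ry":0,"rz":0},{"dx":0.002,"dy":0,"dz":0.08,"rx":0,"ry":0,"rz":0},{"dx":0.002,"dy":0,"dz":0.09,"rx":0,"ry":0,"rz":0},{"dx":0.002,"dy":0,"dz":0.094,"rx":0,"ry":0,"rz":0}]'|sed -n 2,4p;python3 -m inch '[{"dx":0,"dy":0,"dz":0.002,"rx":0,"ry":0,"rz":0},{"dx":0,"dy":0,"dz":0.005,"rx":0,"ry":0,"rz":0},{"dx":0,"dy":0,"dz":0.008,"rx":0,"ry":0,"rz":0},{"dx":0,"dy":0,"dz":0.008,"rx":0,"ry":0,"rz":0}]'|sed -n 2,4p
```

```text
tool_pos: [0.3596, 0.3491, 0.065]
tool_rot: [0.0, 0.48, 0.877, 0.001]
contact_force: [-0.4, -0.5, -3.9]
tool_pos: [0.3597, 0.3496, 0.0629]
tool_rot: [0.0, 0.48, 0.877, -0.0]
contact_force: [-10.7, -8.5, 22.6]
```

Same contact offset as the jam jar (about 10 mm above the table grip height), so the tray floor is consistent. Release and look.

```bash
python3 -m inch '[{"dx":0,"dy":0,"dz":-0.008,"rx":0,"ry":0,"rz":0},{"dx":0,"dy":0,"dz":-0.008,"rx":0,"ry":0,"rz":0},{"dx":0,"dy":0,"dz":-0.008,"rx":0,"ry":0,"rz":0},{"dx":0,"dy":0,"dz":-0.008,"rx":0,"ry":0,"rz":0},{"dx":0,"dy":0,"dz":-0.008,"rx":0,"ry":0,"rz":0}]' 1|sed -n 2,5p;python3 -m inch '[{"dx":0,"dy":0,"dz":-0.05,"rx":0,"ry":0,"rz":0},{"dx":0,"dy":0,"dz":-0.1,"rx":0,"ry":0,"rz":0},{"dx":0,"dy":0,"dz":-0.15,"rx":0,"ry":0,"rz":0},{"dx":0,"dy":0,"dz":-0.2,"rx":0,"ry":0,"rz":0},{"dx":0,"dy":0,"dz":-0.25,"rx":0,"ry":0,"rz":0}]'|sed -n 2,4p;python3 -m inch '[{"dx":0,"dy":0,"dz":0,"rx":0,"ry":0,"rz":0},{"dx":0,"dy":0,"dz":0,"rx":0,"ry":0,"rz":0},{"dx":0,"dy":0,"dz":0,"rx":0,"ry":0,"rz":0}]'|sed -n 2p;python3 - <<'E'
from h import *
im=lid('honey_mid',.104,(.3583,.349));cv2.imwrite('pics/w10.png',im[:,:,::-1])
go(.46,-.142,.28,None);go(.46,-.142,.28,0)
E
```

```text
tool_pos: [0.3585, 0.3486, 0.0635]
tool_rot: [-0.0, 0.48, 0.877, -0.0]
contact_force: [0.4, 0.0, -0.6]
gripper_width: 0.998
tool_pos: [0.3584, 0.3485, 0.2651]
tool_rot: [-0.0, 0.48, 0.877, -0.0]
contact_force: [0.9, 0.8, -0.9]
tool_pos: [0.358, 0.3482, 0.262]
blob 45 [320. 176.] [  51   50 1485] [0.3575 0.351 ]
blob 60 [319. 175.] [  71   72 3866] [0.3563 0.3513]
blob 75 [319. 175.] [  73   73 4000] [0.3558 0.3505]
net 0.72 [319. 171.  69.  84.] [0.3597 0.3455]
expected px 320.05078763726533 179.4718549931533
dist 0.501 dxyz [-0.5849 -0.2226 -0.0221] th0 32.6 rz -0.0 tilt -1.0
dist 0.501 dxyz [-0.5849 -0.2226 -0.0221] th0 32.6 rz 0.379 tilt -1.0
```

View pics/w10.png

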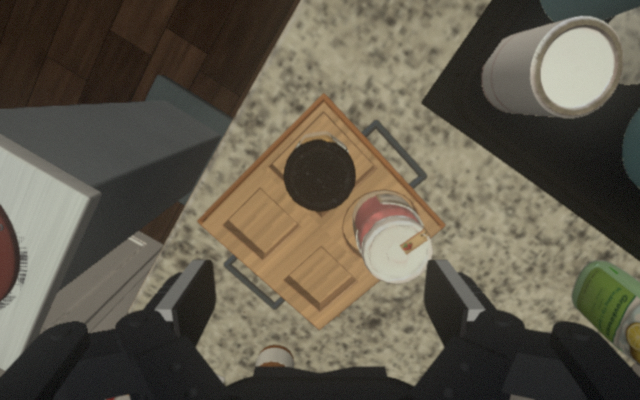

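Honey lid at (319,175) is upright in the large cell, and jam is still fine. Next is spice jar 2.

```bash
python3 -m inch '[{"dx":-0.585,"dy":-0.223,"dz":-0.02,"rx":0,"ry":0,"rz":0},{"dx":-0.585,"dy":-0.223,"dz":-0.02,"rx":0,"ry":0,"rz":0},{"dx":-0.585,"dy":-0.223,"dz":-0.02,"rx":0,"ry":0,"rz":0},{"dx":-0.585,"dy":-0.223,"dz":-0.02,"rx":0,"ry":0,"rz":0},{"dx":-0.585,"dy":-0.223,"dz":-0.02,"rx":0,"ry":0,"rz":0}]'|sed -n 2p;python3 -c "
from h import *
go(.46,-.142,.27,0)"
```

```text
tool_pos: [0.4089, 0.1022, 0.2704]
dist 0.25 dxyz [-0.2915 -0.1108  0.0004] th0 32.6 rz 0.38 tilt -1.0
```

```bash
python3 -m inch '[{"dx":-0.291,"dy":-0.111,"dz":0,"rx":0,"ry":0,"rz":0.38},{"dx":-0.291,"dy":-0.111,"dz":0,"rx":0,"ry":0,"rz":0.38},{"dx":-0.291,"dy":-0.111,"dz":0,"rx":0,"ry":0,"rz":0.38},{"dx":-0.291,"dy":-0.111,"dz":0,"rx":0,"ry":0,"rz":0.38},{"dx":-0.291,"dy":-0.111,"dz":0,"rx":0,"ry":0,"rz":0.38}]'|sed -n 2p;python3 -m inch '[{"dx":0,"dy":0,"dz":0.01,"rx":0,"ry":0,"rz":0},{"dx":0,"dy":0,"dz":0.01,"rx":0,"ry":0,"rz":0},{"dx":0,"dy":0,"dz":0.01,"rx":0,"ry":0,"rz":0},{"dx":0,"dy":0,"dz":0.01,"rx":0,"ry":0,"rz":0}]'|sed -n 2p;python3 - <<'E'
from h import *
im=lid('spice_a_mid',.105,(.46,-.142));lid('dropper_mid',.1,(.474,-.267));cv2.imwrite('pics/w11.png',im[:,:,::-1])
go(.46,-.142,.13,0)
E
```

```text
tool_pos: [0.4595, -0.1419, 0.2703]
tool_pos: [0.46, -0.1387, 0.2636]
blob 45 [319. 185.] [  41   46 1178] [ 0.4601 -0.1436]
blob 60 [317. 186.] [  44   47 1629] [ 0.4597 -0.144 ]
blob 75 [317. 183.] [  49   60 1965] [ 0.4575 -0.1382]
net 0.85 [237. 279.  51.  76.] [ 0.3696 -0.2633]
expected px 318.38645814681706 184.23685272332682
blob 60 [345. 316.] [  54   97 2451] [ 0.4867 -0.2754]
net 0.96 [334. 272.  29.  66.] [ 0.4773 -0.2567]
expected px 332.2484829019488 306.17437263286513
dist 0.134 dxyz [-0.0035 -0.0004  0.1678] th0 0.0 rz 0.0 tilt -1.0
```

```bash
python3 -m inch '[{"dx":-0.004,"dy":0,"dz":0.05,"rx":0,"ry":0,"rz":0},{"dx":-0.004,"dy":0,"dz":0.1,"rx":0,"ry":0,"rz":0},{"dx":-0.004,"dy":0,"dz":0.15,"rx":0,"ry":0,"rz":0},{"dx":-0.004,"dy":0,"dz":0.17,"rx":0,"ry":0,"rz":0},{"dx":-0.004,"dy":0,"dz":0.17,"rx":0,"ry":0,"rz":0}]'|sed -n 2,3p;python3 -c "
from h import *
go(.46,-.1435,.058,0)"
```

```text
tool_pos: [0.4579, -0.1417, 0.1245]
tool_rot: [-0.003, 0.707, 0.707, -0.001]
dist 0.067 dxyz [-0.0025  0.0031  0.0831] th0 -0.0 rz -0.0 tilt -1.0
```

```bash
python3 -m inch '[{"dx":-0.002,"dy":0.001,"dz":0.02,"rx":0,"ry":0,"rz":0},{"dx":-0.002,"dy":0.001,"dz":0.04,"rx":0,"ry":0,"rz":0},{"dx":-0.002,"dy":0.001,"dz":0.06,"rx":0,"ry":0,"rz":0},{"dx":-0.002,"dy":0.001,"dz":0.08,"rx":0,"ry":0,"rz":0},{"dx":-0.002,"dy":0.001,"dz":0.08,"rx":0,"ry":0,"rz":0}]'|sed -n 2,4p; python3 -m inch '[{"dx":0,"dy":0,"dz":0,"rx":0,"ry":0,"rz":0},{"dx":0,"dy":0,"dz":0,"rx":0,"ry":0,"rz":0},{"dx":0,"dy":0,"dz":0,"rx":0,"ry":0,"rz":0},{"dx":0,"dy":0,"dz":0,"rx":0,"ry":0,"rz":0},{"dx":0,"dy":0,"dz":0,"rx":0,"ry":0,"rz":0}]' -1|sed -n 2,6p; python3 -m inch '[{"dx":0,"dy":0,"dz":0,"rx":0,"ry":0,"rz":0},{"dx":0,"dy":0,"dz":0,"rx":0,"ry":0,"rz":0},{"dx":0,"dy":0,"dz":0,"rx":0,"ry":0,"rz":0}]' -1|sed -n 2,6p
```

```text
tool_pos: [0.4605, -0.1443, 0.0635]
tool_rot: [-0.001, 0.707, 0.707, -0.0]
contact_force: [-0.5, 0.7, -0.8]
tool_pos: [0.4614, -0.1452, 0.0655]
tool_rot: [0.001, 0.707, 0.707, -0.0]
contact_force: [-3.6, 0.1, 5.6]
gripper_width: 0.466
grasp_force: 59.0
tool_pos: [0.4614, -0.1453, 0.0655]
tool_rot: [0.001, 0.707, 0.707, -0.0]
contact_force: [-2.5, 0.1, 5.1]
gripper_width: 0.465
grasp_force: 59.0
```

```bash
python3 -m inch '[{"dx":0,"dy":0,"dz":-0.05,"rx":0,"ry":0,"rz":0},{"dx":0,"dy":0,"dz":-0.1,"rx":0,"ry":0,"rz":0},{"dx":0,"dy":0,"dz":-0.15,"rx":0,"ry":0,"rz":0},{"dx":0,"dy":0,"dz":-0.2,"rx":0,"ry":0,"rz":0},{"dx":0,"dy":0,"dz":-0.23,"rx":0,"ry":0,"rz":0}]'|sed -n 2,6p;python3 -c "
from h import *
go(.3381,.2562,.25,32.7)"
```

```text
tool_pos: [0.4619, -0.1452, 0.2521]
tool_rot: [0.003, 0.707, 0.707, 0.001]
contact_force: [0.5, 0.0, -1.3]
gripper_width: 0.468
grasp_force: 60.2
dist 0.42 dxyz [ 0.5016 -0.1552  0.0007] th0 -0.1 rz -0.381 tilt -1.0
```

```bash
python3 -m inch '[{"dx":0.5,"dy":-0.155,"dz":0,"rx":0,"ry":0,"rz":-0.38},{"dx":0.5,"dy":-0.155,"dz":0,"rx":0,"ry":0,"rz":-0.38},{"dx":0.5,"dy":-0.155,"dz":0,"rx":0,"ry":0,"rz":-0.38},{"dx":0.5,"dy":-0.155,"dz":0,"rx":0,"ry":0,"rz":-0.38},{"dx":0.5,"dy":-0.155,"dz":0,"rx":0,"ry":0,"rz":-0.38}]'|sed -n 2p;python3 -c "
from h import *
go(.3381,.2562,.25,32.7)"
```

```text
tool_pos: [0.3861, 0.0957, 0.2481]
dist 0.168 dxyz [ 0.2013  0.0578 -0.0024] th0 32.7 rz -0.0 tilt -1.0
```

```bash
python3 -m inch '[{"dx":0.201,"dy":0.058,"dz":0,"rx":0,"ry":0,"rz":0},{"dx":0.201,"dy":0.058,"dz":0,"rx":0,"ry":0,"rz":0},{"dx":0.201,"dy":0.058,"dz":0,"rx":0,"ry":0,"rz":0},{"dx":0.201,"dy":0.058,"dz":0,"rx":0,"ry":0,"rz":0},{"dx":0.201,"dy":0.058,"dz":0,"rx":0,"ry":0,"rz":0}]'|sed -n 2p;python3 -m inch '[{"dx":0,"dy":0,"dz":0.05,"rx":0,"ry":0,"rz":0},{"dx":0,"dy":0,"dz":0.1,"rx":0,"ry":0,"rz":0},{"dx":0,"dy":0,"dz":0.13,"rx":0,"ry":0,"rz":0},{"dx":0,"dy":0,"dz":0.13,"rx":0,"ry":0,"rz":0},{"dx":0,"dy":0,"dz":0.13,"rx":0,"ry":0,"rz":0}]'|sed -n 2p;python3 -c "
from h import *
go(.3381,.2562,.076,32.7)"
```

```text
tool_pos: [0.3383, 0.2565, 0.2479]
tool_pos: [0.34, 0.254, 0.1444]
dist 0.068 dxyz [ 0.0037 -0.0005  0.0855] th0 32.5 rz -0.002 tilt -1.0
```

```bash
python3 -m inch '[{"dx":0.003,"dy":0,"dz":0.02,"rx":0,"ry":0,"rz":0},{"dx":0.003,"dy":0,"dz":0.045,"rx":0,"ry":0,"rz":0},{"dx":0.003,"dy":0,"dz":0.06,"rx":0,"ry":0,"rz":0},{"dx":0.003,"dy":0,"dz":0.07,"rx":0,"ry":0,"rz":0},{"dx":0.003,"dy":0,"dz":0.08,"rx":0,"ry":0,"rz":0}]'|sed -n 2,4p;python3 -m inch '[{"dx":0,"dy":0,"dz":0.003,"rx":0,"ry":0,"rz":0},{"dx":0,"dy":0,"dz":0.005,"rx":0,"ry":0,"rz":0},{"dx":0,"dy":0,"dz":0.005,"rx":0,"ry":0,"rz":0}]'|sed -n 2,4p
```

```text
tool_pos: [0.3392, 0.2569, 0.0806]
tool_rot: [0.001, 0.48, 0.877, 0.001]
contact_force: [-0.2, 0.4, -0.6]
tool_pos: [0.3385, 0.2567, 0.0761]
tool_rot: [0.0, 0.48, 0.877, 0.0]
contact_force: [0.1, 0.7, -1.3]
```

```bash
python3 -m inch '[{"dx":0,"dy":0,"dz":0.002,"rx":0,"ry":0,"rz":0},{"dx":0,"dy":0,"dz":0.004,"rx":0,"ry":0,"rz":0},{"dx":0,"dy":0,"dz":0.004,"rx":0,"ry":0,"rz":0}]'|sed -n 2,4p;python3 -m inch '[{"dx":0,"dy":0,"dz":0.002,"rx":0,"ry":0,"rz":0},{"dx":0,"dy":0,"dz":0.004,"rx":0,"ry":0,"rz":0},{"dx":0,"dy":0,"dz":0.004,"rx":0,"ry":0,"rz":0}]'|sed -n 2,4p
```

```text
tool_pos: [0.339, 0.257, 0.0754]
tool_rot: [0.0, 0.48, 0.877, 0.0]
contact_force: [-4.8, -3.9, 13.1]
tool_pos: [0.3394, 0.2572, 0.0753]
tool_rot: [-0.0, 0.48, 0.877, -0.001]
contact_force: [-13.3, -6.8, 31.1]
```

Floor reached at 0.0753 (grip 0.0655 + 10 mm, consistent). Release.

```bash
python3 -m inch '[{"dx":0,"dy":0,"dz":-0.006,"rx":0,"ry":0,"rz":0},{"dx":0,"dy":0,"dz":-0.006,"rx":0,"ry":0,"rz":0},{"dx":0,"dy":0,"dz":-0.006,"rx":0,"ry":0,"rz":0}]' 0.4|sed -n 2,5p;python3 -m inch '[{"dx":0,"dy":0,"dz":-0.05,"rx":0,"ry":0,"rz":0},{"dx":0,"dy":0,"dz":-0.1,"rx":0,"ry":0,"rz":0},{"dx":0,"dy":0,"dz":-0.15,"rx":0,"ry":0,"rz":0},{"dx":0,"dy":0,"dz":-0.2,"rx":0,"ry":0,"rz":0},{"dx":0,"dy":0,"dz":-0.24,"rx":0,"ry":0,"rz":0}]'|sed -n 2,4p;python3 -m inch '[{"dx":0,"dy":0,"dz":0,"rx":0,"ry":0,"rz":0},{"dx":0,"dy":0,"dz":0,"rx":0,"ry":0,"rz":0},{"dx":0,"dy":0,"dz":0,"rx":0,"ry":0,"rz":0}]' 1|sed -n 2p;python3 - <<'E'
from h import *
im=lid('spice_a_mid',.113,(.3381,.2562));cv2.imwrite('pics/w12.png',im[:,:,::-1])
go(.371,-.261,.28,None)
E
```

```text
tool_pos: [0.3384, 0.2567, 0.0743]
tool_rot: [0.0, 0.48, 0.877, 0.0]
contact_force: [-0.6, -0.6, -1.3]
gripper_width: 0.701
tool_pos: [0.3384, 0.2567, 0.2682]
tool_rot: [0.0, 0.48, 0.877, 0.001]
contact_force: [0.7, -0.2, -0.5]
tool_pos: [0.3375, 0.2562, 0.2641]
blob 60 [319. 181.] [  46   48 1681] [0.3373 0.2561]
blob 75 [319. 181.] [  48   50 1808] [0.3373 0.2561]
blob 75 [305. 233.] [ 60  57 387] [0.3539 0.2137]
net 0.48 [464. 172.  98.  86.] [0.4617 0.3315]
expected px 319.9197485369276 182.4187052242906
dist 0.519 dxyz [-0.5672 -0.313  -0.0191] th0 32.6 rz -0.0 tilt -1.0
```

Spice jar is upright and centred in the small cell (46x48 px blob at the expected pixel). Now the last spice jar, via a waypoint at x = 0.43 to keep radius.

```bash
python3 -c "
from h import *
go(.43,.02,.28)"
```

```text
dist 0.254 dxyz [-0.3111 -0.0617 -0.0199] th0 32.6 rz -0.0 tilt -1.0
```

```bash
python3 -m inch '[{"dx":-0.311,"dy":-0.062,"dz":-0.01,"rx":0,"ry":0,"rz":0.49},{"dx":-0.311,"dy":-0.062,"dz":-0.01,"rx":0,"ry":0,"rz":0.49},{"dx":-0.311,"dy":-0.062,"dz":-0.01,"rx":0,"ry":0,"rz":0.49},{"dx":-0.311,"dy":-0.062,"dz":-0.01,"rx":0,"ry":0,"rz":0.49},{"dx":-0.311,"dy":-0.062,"dz":-0.01,"rx":0,"ry":0,"rz":0.49}]'|sed -n 2p;python3 -c "
from h import *
go(.371,-.261,.265,-60)"
```

```text
tool_pos: [0.4289, 0.022, 0.2728]
dist 0.289 dxyz [-0.3609 -0.0109  0.0098] th0 -9.8 rz 0.584 tilt -1.0
```

```bash
python3 -m inch '[{"dx":-0.361,"dy":-0.011,"dz":0.01,"rx":0,"ry":0,"rz":0.4},{"dx":-0.361,"dy":-0.011,"dz":0.01,"rx":0,"ry":0,"rz":0.4},{"dx":-0.361,"dy":-0.011,"dz":0.01,"rx":0,"ry":0,"rz":0.4},{"dx":-0.361,"dy":-0.011,"dz":0.01,"rx":0,"ry":0,"rz":0.4},{"dx":-0.361,"dy":-0.011,"dz":0.01,"rx":0,"ry":0,"rz":0.4}]'|sed -n 2p;python3 -c "
from h import *
go(.371,-.261,.265,-60)"
```

```text
tool_pos: [0.3791, -0.2229, 0.2657]
dist 0.039 dxyz [-0.0413  0.0259  0.0009] th0 -44.1 rz 0.186 tilt -1.0
```

```bash
python3 -m inch '[{"dx":-0.041,"dy":0.026,"dz":0,"rx":0,"ry":0,"rz":0.185},{"dx":-0.041,"dy":0.026,"dz":0,"rx":0,"ry":0,"rz":0.185},{"dx":-0.041,"dy":0.026,"dz":0,"rx":0,"ry":0,"rz":0.185},{"dx":-0.041,"dy":0.026,"dz":0,"rx":0,"ry":0,"rz":0.185},{"dx":-0.041,"dy":0.026,"dz":0,"rx":0,"ry":0,"rz":0.185}]'|sed -n 2p;python3 - <<'E'
from h import *
im=lid('spice_a_mid',.105,(.371,-.261));cv2.imwrite('pics/w13.png',im[:,:,::-1])
go(.371,-.261,.13,-60)
E
```

```text
tool_pos: [0.3727, -0.2585, 0.2667]
blob 60 [314. 185.] [ 30  29 413] [ 0.3695 -0.2577]
blob 75 [316. 177.] [  44   58 1791] [ 0.3765 -0.2547]
net 0.6 [317. 176.  46.  56.] [ 0.365  -0.2608]
expected px 320.09568299881016 183.90380178406318
dist 0.137 dxyz [-0.0035  0.0015  0.1714] th0 -59.6 rz 0.004 tilt -1.0
```

View pics/w13.png

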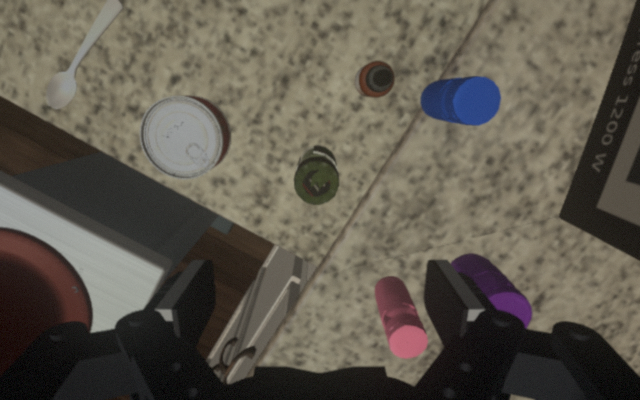

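Spice cap at (317,182), i.e. (0.370, -0.259). The dropper (376,79) and other items are clear of the finger strips.

```bash
python3 -m inch '[{"dx":-0.003,"dy":-0.001,"dz":0.05,"rx":0,"ry":0,"rz":0},{"dx":-0.003,"dy":-0.001,"dz":0.1,"rx":0,"ry":0,"rz":0},{"dx":-0.003,"dy":-0.001,"dz":0.15,"rx":0,"ry":0,"rz":0},{"dx":-0.003,"dy":-0.001,"dz":0.17,"rx":0,"ry":0,"rz":0},{"dx":-0.003,"dy":-0.001,"dz":0.17,"rx":0,"ry":0,"rz":0}]'|sed -n 2,3p;python3 -c "
from h import *
go(.370,-.259,.058,-60)"
```

```text
tool_pos: [0.3686, -0.2576, 0.1278]
tool_rot: [-0.003, 0.965, 0.261, -0.002]
dist 0.07 dxyz [0.0008 0.003  0.0872] th0 -59.7 rz 0.004 tilt -1.0
```

```bash
python3 -m inch '[{"dx":0,"dy":0.001,"dz":0.02,"rx":0,"ry":0,"rz":0},{"dx":0,"dy":0.001,"dz":0.04,"rx":0,"ry":0,"rz":0},{"dx":0,"dy":0.001,"dz":0.06,"rx":0,"ry":0,"rz":0},{"dx":0,"dy":0.001,"dz":0.082,"rx":0,"ry":0,"rz":0},{"dx":0,"dy":0.001,"dz":0.082,"rx":0,"ry":0,"rz":0}]'|sed -n 2,4p; python3 -m inch '[{"dx":0,"dy":0,"dz":0,"rx":0,"ry":0,"rz":0},{"dx":0,"dy":0,"dz":0,"rx":0,"ry":0,"rz":0},{"dx":0,"dy":0,"dz":0,"rx":0,"ry":0,"rz":0},{"dx":0,"dy":0,"dz":0,"rx":0,"ry":0,"rz":0},{"dx":0,"dy":0,"dz":0,"rx":0,"ry":0,"rz":0}]' -1|sed -n 2,6p; python3 -m inch '[{"dx":0,"dy":0,"dz":0,"rx":0,"ry":0,"rz":0},{"dx":0,"dy":0,"dz":-0.05,"rx":0,"ry":0,"rz":0},{"dx":0,"dy":0,"dz":-0.1,"rx":0,"ry":0,"rz":0},{"dx":0,"dy":0,"dz":-0.15,"rx":0,"ry":0,"rz":0},{"dx":0,"dy":0,"dz":-0.2,"rx":0,"ry":0,"rz":0}]'|sed -n 2,6p;python3 -m inch '[{"dx":0,"dy":0,"dz":-0.03,"rx":0,"ry":0,"rz":0},{"dx":0,"dy":0,"dz":-0.03,"rx":0,"ry":0,"rz":0}]'|sed -n 2,6p;python3 -c "
from h import *
go(.43,.02,.25,0);go(.4309,.236,.25,32.7)"
```

```text
tool_pos: [0.3702, -0.2597, 0.065]
tool_rot: [-0.001, 0.965, 0.261, -0.001]
contact_force: [-0.3, -0.4, -0.4]
tool_pos: [0.3711, -0.2608, 0.0673]
tool_rot: [0.0, 0.965, 0.261, 0.0]
contact_force: [-2.1, 2.7, 6.7]
gripper_width: 0.465
grasp_force: 59.1
tool_pos: [0.3703, -0.2603, 0.2275]
tool_rot: [0.0, 0.965, 0.261, 0.0]
contact_force: [0.9, -0.0, -1.3]
gripper_width: 0.467
grasp_force: 60.4
tool_pos: [0.3721, -0.2621, 0.255]
tool_rot: [0.004, 0.965, 0.261, 0.002]
contact_force: [0.0, 0.7, -0.7]
gripper_width: 0.468
grasp_force: 60.4
dist 0.288 dxyz [ 0.2399 -0.2683  0.0044] th0 -59.8 rz -0.696 tilt -1.0
dist 0.502 dxyz [ 0.3768 -0.5011  0.0026] th0 -59.8 rz 1.018 tilt -1.0
```

```bash
python3 -m inch '[{"dx":0.24,"dy":-0.268,"dz":0,"rx":0,"ry":0,"rz":-0.5},{"dx":0.24,"dy":-0.268,"dz":0,"rx":0,"ry":0,"rz":-0.5},{"dx":0.24,"dy":-0.268,"dz":0,"rx":0,"ry":0,"rz":-0.5},{"dx":0.24,"dy":-0.268,"dz":0,"rx":0,"ry":0,"rz":-0.5},{"dx":0.24,"dy":-0.268,"dz":0,"rx":0,"ry":0,"rz":-0.5}]'|sed -n 2p;python3 -c "
from h import *
go(.4309,.236,.25,32.7)"
```

```text
tool_pos: [0.4202, -0.0136, 0.2479]
dist 0.25 dxyz [ 0.303  -0.0758 -0.0025] th0 -16.5 rz -0.572 tilt -1.0
```

```bash
python3 -m inch '[{"dx":0.303,"dy":-0.076,"dz":0,"rx":0,"ry":0,"rz":-0.48},{"dx":0.303,"dy":-0.076,"dz":0,"rx":0,"ry":0,"rz":-0.48},{"dx":0.303,"dy":-0.076,"dz":0,"rx":0,"ry":0,"rz":-0.48},{"dx":0.303,"dy":-0.076,"dz":0,"rx":0,"ry":0,"rz":-0.48},{"dx":0.303,"dy":-0.076,"dz":0,"rx":0,"ry":0,"rz":-0.48}]'|sed -n 2p;python3 -c "
from h import *
go(.4309,.236,.25,32.7)"
```

```text
tool_pos: [0.4317, 0.2359, 0.2478]
dist 0.002 dxyz [ 0.0005 -0.0009 -0.0028] th0 24.8 rz -0.092 tilt -1.0
```

```bash
python3 -m inch '[{"dx":0,"dy":0,"dz":0.05,"rx":0,"ry":0,"rz":-0.09},{"dx":0,"dy":0,"dz":0.1,"rx":0,"ry":0,"rz":-0.09},{"dx":0,"dy":0,"dz":0.13,"rx":0,"ry":0,"rz":-0.09},{"dx":0,"dy":0,"dz":0.13,"rx":0,"ry":0,"rz":-0.09},{"dx":0,"dy":0,"dz":0.13,"rx":0,"ry":0,"rz":-0.09}]'|sed -n 2p;python3 -c "
from h import *
go(.4309,.236,.077,32.7)"
```

```text
tool_pos: [0.4323, 0.2337, 0.1448]
dist 0.068 dxyz [0.0033 0.0002 0.0847] th0 32.2 rz -0.006 tilt -1.0
```

```bash
python3 -m inch '[{"dx":0.002,"dy":0,"dz":0.02,"rx":0,"ry":0,"rz":0},{"dx":0.002,"dy":0,"dz":0.045,"rx":0,"ry":0,"rz":0},{"dx":0.002,"dy":0,"dz":0.06,"rx":0,"ry":0,"rz":0},{"dx":0.002,"dy":0,"dz":0.07,"rx":0,"ry":0,"rz":0},{"dx":0.002,"dy":0,"dz":0.08,"rx":0,"ry":0,"rz":0}]'|sed -n 2,4p;python3 -m inch '[{"dx":0,"dy":0,"dz":0.003,"rx":0,"ry":0,"rz":0},{"dx":0,"dy":0,"dz":0.006,"rx":0,"ry":0,"rz":0},{"dx":0,"dy":0,"dz":0.006,"rx":0,"ry":0,"rz":0}]'|sed -n 2,4p
```

```text
tool_pos: [0.4329, 0.2355, 0.0823]
tool_rot: [0.001, 0.484, 0.875, 0.001]
contact_force: [0.3, 0.1, -1.4]
tool_pos: [0.4325, 0.2355, 0.0775]
tool_rot: [0.0, 0.483, 0.875, 0.0]
contact_force: [-0.3, 0.3, -0.4]
```

```bash
python3 -m inch '[{"dx":0,"dy":0,"dz":0.002,"rx":0,"ry":0,"rz":0},{"dx":0,"dy":0,"dz":0.004,"rx":0,"ry":0,"rz":0},{"dx":0,"dy":0,"dz":0.004,"rx":0,"ry":0,"rz":0}]'|sed -n 2,4p;python3 -m inch '[{"dx":0,"dy":0,"dz":0.002,"rx":0,"ry":0,"rz":0},{"dx":0,"dy":0,"dz":0.003,"rx":0,"ry":0,"rz":0},{"dx":0,"dy":0,"dz":0.003,"rx":0,"ry":0,"rz":0}]'|sed -n 2,4p
```

```text
tool_pos: [0.433, 0.2355, 0.0772]
tool_rot: [0.0, 0.483, 0.875, -0.0]
contact_force: [-7.0, -4.2, 16.8]
tool_pos: [0.4334, 0.2355, 0.0771]
tool_rot: [0.0, 0.483, 0.875, -0.001]
contact_force: [-12.4, -6.2, 29.8]
```

Contact at 0.0771 (0.0673 + 10 mm, as before). Release, retreat, verify.

```bash
python3 -m inch '[{"dx":0,"dy":0,"dz":-0.006,"rx":0,"ry":0,"rz":0},{"dx":0,"dy":0,"dz":-0.006,"rx":0,"ry":0,"rz":0},{"dx":0,"dy":0,"dz":-0.006,"rx":0,"ry":0,"rz":0}]' 0.4|sed -n 2,5p;python3 -m inch '[{"dx":0,"dy":0,"dz":-0.05,"rx":0,"ry":0,"rz":0},{"dx":0,"dy":0,"dz":-0.1,"rx":0,"ry":0,"rz":0},{"dx":0,"dy":0,"dz":-0.15,"rx":0,"ry":0,"rz":0},{"dx":0,"dy":0,"dz":-0.2,"rx":0,"ry":0,"rz":0},{"dx":0,"dy":0,"dz":-0.25,"rx":0,"ry":0,"rz":0}]'|sed -n 2,4p;python3 -m inch '[{"dx":0,"dy":0,"dz":-0.06,"rx":0,"ry":0,"rz":0},{"dx":0,"dy":0,"dz":-0.06,"rx":0,"ry":0,"rz":0},{"dx":0,"dy":0,"dz":-0.06,"rx":0,"ry":0,"rz":0},{"dx":0,"dy":0,"dz":-0.06,"rx":0,"ry":0,"rz":0}]'|sed -n 1,2p;python3 - <<'E'
from h import *
ci=optics.camera_info('wrist');im=optics.grab_frame('wrist')
for n,(p,z) in dict(s1=((.3381,.2562),.111),lg=((.3583,.349),.1),rd=((.4511,.3288),.105),s2=((.4309,.236),.111)).items():print(n,np.round(proj(ci,[*p,z])))
cv2.imwrite('pics/w14.png',im[:,:,::-1])
look('side',['dropper_mid','tablets_mid']);look('scene',['dropper_mid','tablets_mid'])
E
```

```text
tool_pos: [0.4321, 0.2354, 0.076]
tool_rot: [0.0, 0.484, 0.875, 0.0]
contact_force: [0.1, 0.8, 0.4]
gripper_width: 0.7
tool_pos: [0.4316, 0.2352, 0.2767]
tool_rot: [-0.0, 0.484, 0.875, -0.0]
contact_force: [1.0, -0.6, -0.2]
time: 37.45
tool_pos: [0.4315, 0.2351, 0.3219]
s1 [248.  98.]
lg [318.  23.]
rd [388.  97.]
s2 [320. 167.]
side tablets_mid 0.76 [265. 216.  16.  25.] [0.458 0.081]
side tablets_mid 0.48 [253. 288.  46.  45.] [0.328 0.264]
side tablets_mid 0.16 [236. 261.  39.  38.] [0.419 0.237]
scene dropper_mid 0.73 [394. 208.  11.  33.] [ 0.469 -0.262]
scene tablets_mid 0.8 [286. 194.  19.  30.] [0.435 0.071]
```

View pics/w14.png

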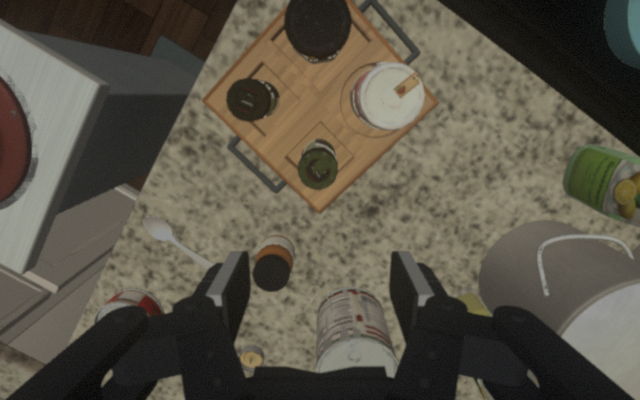

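All four lids sit at their predicted pixels: spice (251,99) and (318,167), honey (318,25), jam (389,95). They are upright in their cells, and the medicines have not moved. Handing in.

```bash
python3 -c "
from plant import ticket
print(ticket.job_done())"
```

```text
the job is handed in; nothing more can be done
None
```

The job is handed in: jam, honey and both spice jars stand upright in their cells and the two medicines were left in place, by my last camera check; the hand-in did not return a verdict.

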